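# Bush the sync hub's spigot and hold its cover open

## Task

The sync hub is being readied for the truss: pick the one of the three loose sleeves that fits its upright spigot with only slight play, slide it right down onto the boss and let go of it. Then lift the hub's cover by its pull bar and hold it open at 60 degrees from closed so that I can set the switches inside; the cover falls shut by itself, so finish while still holding it there. Leave the other sleeves and everything else on the table where they are.

Things in the scene. Friction and masses are not known exactly. Their poses are not given: they have to be found in the camera images.
- hub: Fixed sync hub: dark base plate 190 x 325 mm, 8 mm thick, carrying an open-topped grey steel box 170 (x) x 204 (y) mm whose rim is 80 mm above the table. Origin on the table under the centre of the box; its x points from the pull bar side to the hinge side, roughly away from the robot; z up. The base plate reaches 210 mm from the origin towards -y, where the spigot stands.
- spigot_seat (a point): Where the sleeve must sit: centre of the top face of a round boss (60 mm diameter, its top 28 mm above the table), on the axis of the spigot. From here the steel spigot rises 50 mm straight up, 18 mm in diameter up to 42 mm, then tapered to 12 mm at its top. It lies at (-30, -165, 28) mm in the hub's frame, 63 mm from the side of the box; axes as the hub's.
- cover_hinge (a joint): Opening angle of the cover about its far edge, rad: 0 closed (level), growing as it opens upward; 60 degrees is 1.047. It stops at 1.4 and everywhere short of that it falls shut by its weight when let go. Starts closed.
- cover: The hub's grey sheet-steel cover, about 0.5 kg (it varies), plate 170 x 204 mm, 5 mm thick, with the pull bar on its front edge. Origin on the middle of the hinge axis, 85 mm beyond the hub's origin along the hub's x and 83 mm above the table; its y runs along the hinge; its -x points from the hinge to the pull bar and turns upward as the cover opens.
- pull_bar (a point): Middle of the pull bar: round steel bar, 12 mm diameter, 120 mm long, parallel to the hinge, 220 mm from it in the plane of the cover, 83 mm above the table when closed. It stands 50 mm clear of the cover's front edge on an arm at each end; only the table is below. Pinched across from above, it turns between the fingers as the cover opens. Axes as the cover's.
- sleeve_21: The sleeve that fits: plain aluminium tube, outside diameter 44 mm, height 45 mm, bore 21 mm, standing upright on the table. About 0.12 kg. Origin at the centre of its underside, z along its axis.
- sleeve_13: Look-alike sleeve with a 13 mm bore, too tight for the spigot; otherwise the same 44 mm diameter and 45 mm height. Origin at the centre of its underside. Leave it.
- sleeve_30: Look-alike sleeve with a 30 mm bore, far too loose; otherwise the same 44 mm diameter and 45 mm height. Origin at the centre of its underside. Leave it.
- marker: Bystander: tracking marker, grey ball 16 mm on a black foot 20 mm wide, 24 mm tall, standing among the sleeves. Origin at the centre of its foot.
- tape_roll: Bystander: black roll of tape lying flat, 100 mm across, 25 mm tall. Origin at the centre of its underside.
- phone: Bystander: black phone lying flat, 150 x 72 x 9 mm. Origin at the centre of its underside.
- mouse: Bystander: black computer mouse, 100 x 60 x 30 mm. Origin at the centre of its underside.
- screwdriver: Bystander: screwdriver lying on the table.
- mug: Bystander: white mug, 80 mm across, 90 mm tall. Origin at the centre of its underside.
- marker_jar: Bystander: closed grey jar, 70 mm across, 85 mm tall. Origin at the centre of its underside.
Not all that is in view belongs to the job. Leave any orange look-alike of the sleeve_21 alone.

How it is judged:
On the way, in this order (a step that is already met when the one before it is completed fails the run):
1. the sleeve with the 21 mm bore sits down on the boss, over the spigot, and is let go (horizontal distance between sleeve_21 and spigot_seat below 0.005 m and z of sleeve_21 in the frame of spigot_seat between -0.004 and 0.004 m and angle between sleeve_21's own z axis and vertical below 0.1 rad and contact force between the fingers and sleeve_21 below 0.1 N), for 0.2 s.
2. the cover is held open at 60 degrees by the fingers (value of joint cover_hinge between 0.942 and 1.152 rad and velocity of joint cover_hinge between -0.05 and 0.05 rad/s and contact force between the fingers and cover above 0.7 N), for 0.3 s.
At the end, for the whole second after the job is handed in: The 21 mm bore sleeve is on the boss over the spigot (within 4 mm of down, 5 mm of centred, upright), let go; the fingers hold the cover still at 60 degrees, plus or minus 6, bearing on it with over 0.7 N; no other loose thing has moved 30 mm, so nothing else props the cover (all of step 1 and all of step 2 and distance of each of sleeve_13, sleeve_30, marker, tape_roll, phone, mouse, screwdriver, mug, marker_jar from where it was at the start of the episode below 0.03 m); the arm keeps its last pose, push and grip.
It fails at once if another sleeve or a bystander is moved 30 mm or more (distance of any of sleeve_13, sleeve_30, marker, tape_roll, phone, mouse, screwdriver, mug, marker_jar from where it was at the start of the episode above 0.03 m).
It also fails if it takes over 54 s, if anything falls off the work surface, if the arm or the gripper's body presses on something with over 40 N, if the wrist force passes 120 N, or if a joint passes its speed limit or range.

## Robot

A 6-joint arm with a two-finger parallel gripper is mounted at the origin on the work surface. World frame = base frame: x ahead of the robot, y to its left, z up, the work surface at z = 0. Lengths are in m, angles in rad, forces in N, time in s.
With the tool pointing down it reaches from about 0.25 to 0.775 m from the base axis. Payload 8.9 kg.
Tool frame: the origin (TCP) lies midway between the tips of the shut fingers; the grasp point (between the pads) lies 19 mm behind it; z points along the fingers, y is the direction in which the jaws open and shut (so a half turn about z gives the same grasp; the last joint's range is limited). The gripper opens to 85 mm and grips with 20 to 120 N. Pads are 22 mm wide; open, the fingers measure 114 mm over their backs; the gripper's body (76 mm by 85 mm) begins 54 mm behind the grasp point. The pads swing forward as they close: fully open they stand 13 mm farther back than shut.
Start: joints at [-1.39, 0.291, -0.153, 1.127, 0, 1.431], TCP at [0.165, -0.498, 0.231] pointing down, gripper open.
Joint ranges: [-2.52, 2.52], [-0.91, 1.74], [-1.3, 1.37], [-1.96, 2.02], [-1.52, 1.47], [-3.14, 3.14]. Speed limits (rad/s): [2.22, 2.22, 2.79, 3.14, 3.14, 3.14].

## Interface

Orientations are given as a 3x3 rotation matrix whose columns are the frame's x, y, z axes.
In Python, from station import * gives the robot as it stands. The module is installed in compiled form; this text tells all that it offers.
- The arm moves only by the tool carry_out, never from a script. Its argument "commands" is a list of rows, each an object of numbers: "x", "y", "z": the shift along the tool's x, y, z in units of 25 mm (1.0 is 25 mm); "ax", "ay", "az": the turn, a rotation vector about the tool's x, y, z in units of 6 degrees (1.0 is 6 degrees). A call has exactly 10 rows; each row shifts and turns the pose as measured when the row begins, along the tool's axes as they then stand; what a row does not reach is not made up. A row lasts 1/12 s, in which the tool goes at most 41.7 mm and 7.16 degrees, less where a joint would pass 70% of its speed; a pose out of reach is approached as far as the arm can. A call is refused whole if a number of a shift passes 1 or a number of a turn 1, either way. A call with a gripper value outside its range is refused whole. "gripper" is the opening, from -1 (shut) to 1 (fully open), set as the call begins (left out, the last holds). The fingers move at their own pace and stop on an object; the grip force is fixed at half the most. Time passes only in rows, so rows that do not move let the fingers close, or fill a call up. It gives the time, the measured TCP pose, the force and the opening at its end, in the units of the state.
- get_obs(): the state, without advancing time (a new reading comes with each control period).
- snapshot(name): name is "scene" or "top" or "wrist"; returns a dict with "frame" (384x512x3 uint8, red, green, blue), "intrinsics" (3x3 intrinsics, pixels), "R" (3x3) and "t" (3): a world point X has camera coordinates R X + t. Camera axes: x right, y down, z forward; pixel columns grow to the right and rows downward; lengths in m; the calibration is good to about 2 mm. A picture is of the moment at which its call begins. There is no depth.
- finish_job(): hands the job in, once; it reports no verdict.
Trained networks look in a picture, given as the dict that the camera call returned (one of the last four; its "shot" number tells which), for a name from the list of things; names that differ only in an ending like _2 or _b are one class to them, and where a whole thing is asked for, a point or a joint stands for the part that bears it (a point fixed in the world has none). Each returns a list of dicts, best first, with "conf" (0 to 1); they miss things now and then, are a little off and sometimes report something else, mostly with a low value. They report only what shows in the picture. A call takes as long as a camera call. They do not tell look-alikes from the thing itself.
- find_in(query, picture): "extent" ([left, top, right, bottom] in pixels, round what is visible of it).
- landmark_of(query, picture): "centre" ([column, row] in pixels: a listed point, or the origin of a listed thing).
The state is a dict: "t": time; "qpos": joint angles; "qd": joint speeds; "tau": joint torques, N m; "tcp_pos": TCP position; "tcp_rot": TCP orientation; "contact_force": force on the tool from outside, world axes, zero at the start; "moment": the same for the moment, N m; "grip_width": finger opening in m.
Only numpy, scipy, OpenCV 4.12 (cv2) and the standard library are available. Lean on these libraries where they do the work, as an engineer would, in place of code of your own. Each camera call takes 0.05 s, during which the arm holds its last target.

## Working session

There is one attempt and no reset: what is moved stays moved. The work goes in short steps, Python scripts to look and compute and a tool call to move; the robot and the scene stay as the last step left them, time stands still between calls to the robot, and variables do not carry over. Pictures are saved under pics/ and viewed, and the job is handed in when it is done.

Besides the shell and the picture viewer there is one more tool, called after ">>>" by a JSON object that holds its "method" and its "body", one argument or row to a line. carry_out: Moves the arm, as the interface text tells. Its arguments: {"type":"object","properties":{"commands":{"type":"array","items":{"type":"object","properties":{"x":{"type":"number"},"y":{"type":"number"},"z":{"type":"number"},"ax":{"type":"number"},"ay":{"type":"number"},"az":{"type":"number"}}}},"gripper":{"type":"number"}},"required":["commands"]}

```bash
mkdir -p pics; python3 - <<'E'
from station import *
import cv2, pickle
o=get_obs(); print({k:o[k] for k in o})
for n in ["scene","top","wrist"]:
    s=snapshot(n); cv2.imwrite(f"pics/{n}0.png",cv2.resize(s["frame"][:,:,::-1],(800,600),interpolation=cv2.INTER_CUBIC))
    pickle.dump(s,open(f"{n}0.pkl","wb"))
    print(n,s["intrinsics"],s["R"],s["t"])
    for q in ["hub","sleeve_21","spigot_seat","pull_bar","cover","marker"]:
        print(q,[(round(d["conf"],2),[round(float(c)) for c in d["centre"]]) for d in landmark_of(q,s)][:6])
E
```

```text
{'t': 0.0, 'qpos': array([-1.39028985e+00,  2.91280257e-01, -1.54126263e-01,  1.12671645e+00,
        6.36394437e-06,  1.43151113e+00]), 'qd': array([-4.49622477e-04,  6.64500625e-05,  4.95049972e-04,  4.52419740e-04,
        1.62255631e-03,  9.55244069e-04]), 'tau': array([-1.57212493e-03, -5.37140179e+01,  3.31371796e+01,  1.56789122e-02,
       -1.56401006e-04, -6.17717888e-06]), 'tcp_pos': array([ 0.16497576, -0.49793569,  0.23073235]), 'tcp_rot': array([[ 9.49300954e-01,  3.14368645e-01, -2.31909054e-04],
       [ 3.14368673e-01, -9.49300074e-01,  1.30623276e-03],
       [ 1.90487340e-04, -1.31291295e-03, -9.99999120e-01]]), 'contact_force': array([ 0.28540554,  0.7690545 , -0.89586531]), 'moment': array([ 0.00487607, -0.04291965,  0.03558276]), 'grip_width': 0.0855026707217615}
scene [[363.05225374   0.         258.81265768]
 [  0.         363.05225374 193.26799836]
 [  0.           0.           1.        ]] [[ 0.75270251  0.65811172  0.01810784]
 [ 0.39582108 -0.4303919  -0.81122653]
 [-0.52608422  0.61777971 -0.58445156]] [-0.41578432 -0.15317267  1.48617087]
hub [(0.63, [295
[... 488 characters left out ...]
-0.00609698  0.56477672  1.14740075]
hub [(0.62, [232, 170])]
sleeve_21 [(0.69, [329, 228]), (0.57, [329, 182]), (0.52, [377, 216]), (0.44, [344, 256])]
spigot_seat [(0.8, [281, 189]), (0.35, [426, 194])]
pull_bar [(0.66, [222, 207])]
cover [(0.91, [239, 138])]
marker [(0.46, [351, 210]), (0.36, [283, 188])]
wrist [[264.68001828   0.         256.60792534]
 [  0.         264.68001828 189.65602446]
 [  0.           0.           1.        ]] [[ 3.13560962e-01 -9.49567644e-01 -9.01766351e-04]
 [-9.16815931e-01 -3.02992865e-01  2.60084356e-01]
 [-2.47240918e-01 -8.07255469e-02 -9.65585478e-01]] [-0.52380673 -0.03386069  0.37774167]
hub []
sleeve_21 []
spigot_seat []
pull_bar []
cover []
marker []
```

View pics/scene0.png

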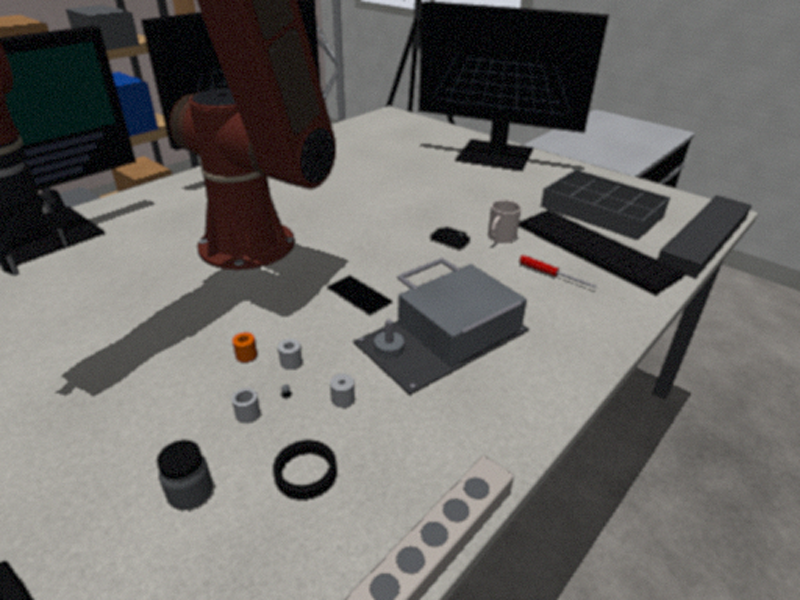

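View pics/top0.png

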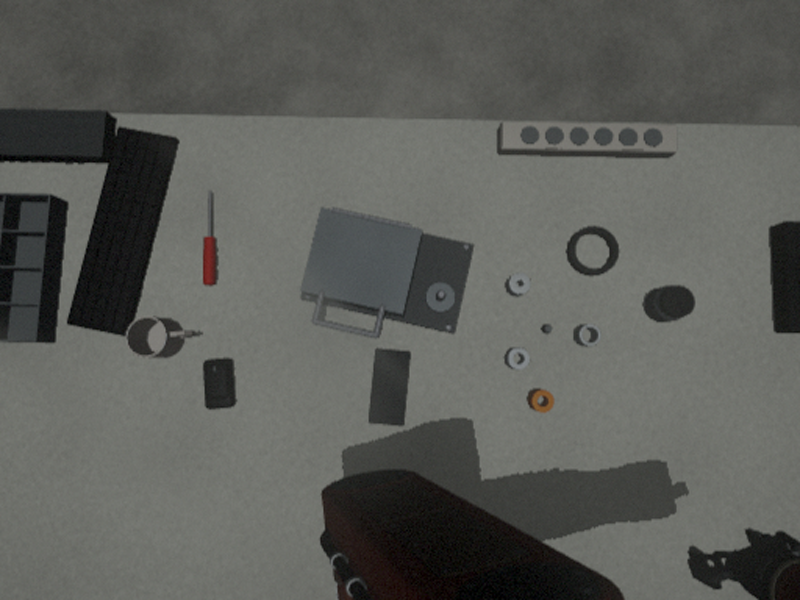

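View pics/wrist0.png

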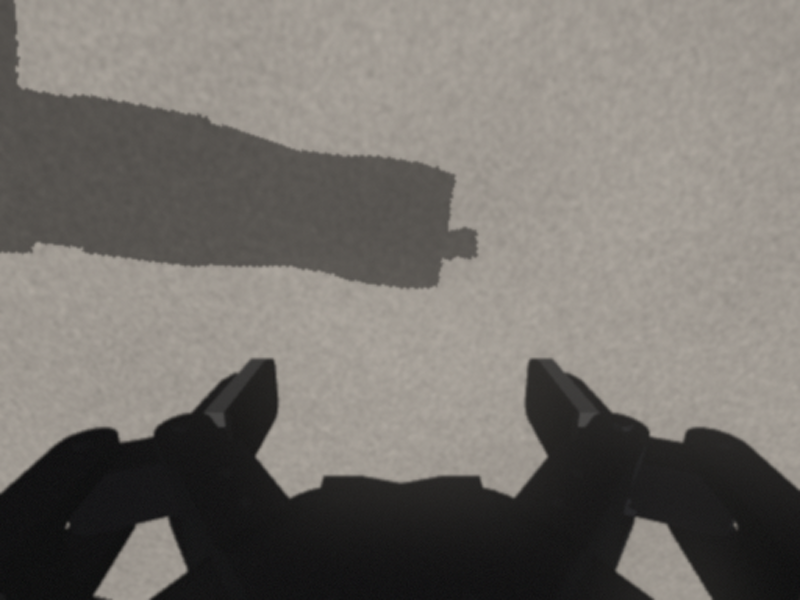

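```bash
python3 - <<'E'
import pickle,cv2
s=pickle.load(open("top0.pkl","rb"))["frame"][:,:,::-1]
cv2.imwrite("pics/topcrop.png",cv2.resize(s[150:290,200:400],(800,560),interpolation=cv2.INTER_CUBIC))
s=pickle.load(open("scene0.pkl","rb"))["frame"][:,:,::-1]
cv2.imwrite("pics/scenecrop.png",cv2.resize(s[140:290,120:320],(800,600),interpolation=cv2.INTER_CUBIC))
E
```

```text
(no output)
```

View pics/topcrop.png

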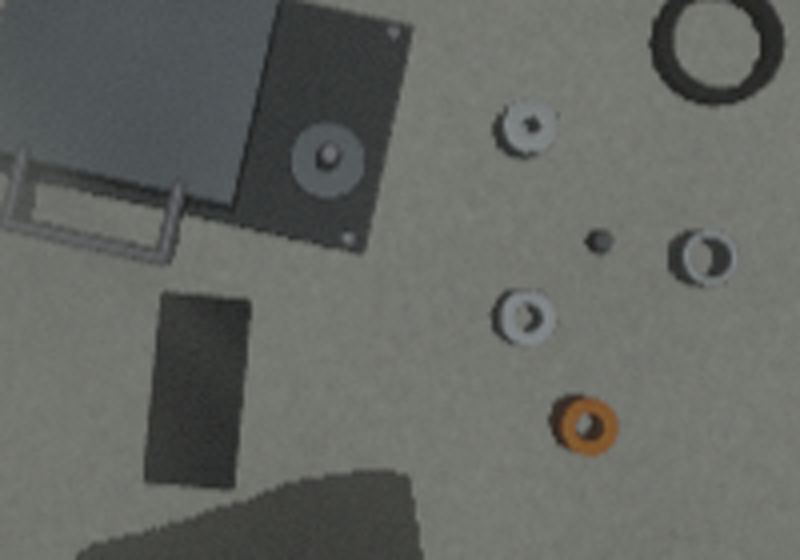

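View pics/scenecrop.png

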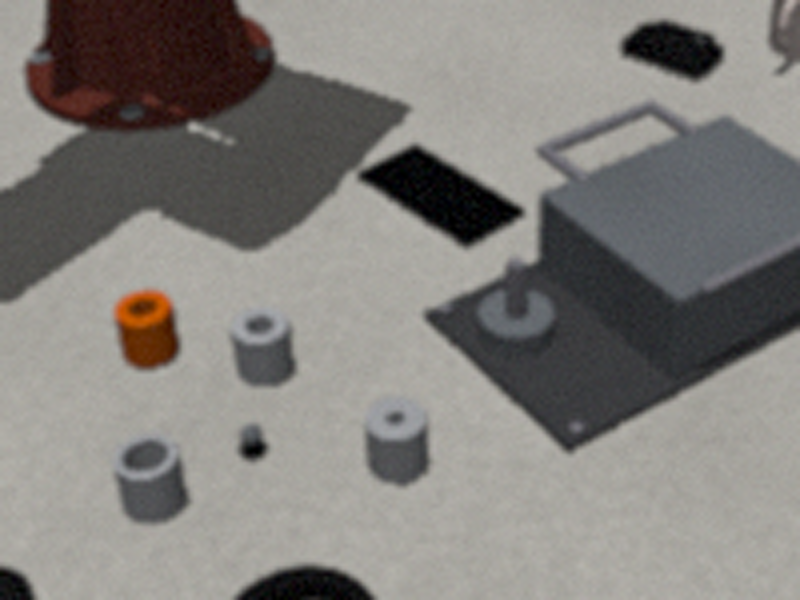

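The top view shows the 21 mm sleeve's ring at about (332, 229) in full-frame pixels. The 13 mm one is at (332, 182), the 30 mm one at (376, 214), and the orange look-alike at (347, 257). The spigot boss is at (282, 190).

```bash
cat > h.py <<'E'
import numpy as np, pickle, cv2
def proj(s,X):
    X=np.atleast_2d(X); c=X@s["R"].T+s["t"]; p=c@s["intrinsics"].T; return p[:,:2]/p[:,2:]
def ray(s,uv,z):
    d=np.linalg.inv(s["intrinsics"])@np.array([uv[0],uv[1],1.]); C=-s["R"].T@s["t"]; w=s["R"].T@d
    return C+w*(z-C[2])/w[2]
E
python3 - <<'E'
from h import *
from scipy.optimize import least_squares
T=pickle.load(open("top0.pkl","rb"));S=pickle.load(open("scene0.pkl","rb"))
tc=lambda a,b:np.array([a/4+200-.375,b/4+150-.375]); sc=lambda a,b:np.array([a/4+120-.375,b/4+140-.375])
for n,a,b in [("21",tc(527,318),sc(261,326)),("13",tc(530,127),sc(397,419)),("30",tc(708,257),sc(150,457)),("or",tc(588,427),sc(145,308))]:
    print(n,ray(T,a,.045).round(4),ray(S,b,.045).round(4))
print("marker",ray(T,tc(599,241),.016).round(4))
tp=[((-95,-210,8),tc(362,252)),((95,-210,8),tc(412,25)),((-30,-165,28),tc(328,160)),((-30,-165,78),tc(331,150)),
 ((-135,60,83),tc(5,228)),((-135,-60,83),tc(165,262))]
sp=[((-95,-210,8),sc(428,316)),((95,-210,8),sc(570,450)),((-30,-165,28),sc(515,312)),((-30,-165,78),sc(515,261)),((-135,60,83),sc(652,104)),((-135,-60,83),sc(540,152))]
def X(p,P):
    c,s=np.cos(p[2]),np.sin(p[2]);P=np.array(P)/1000
    return np.c_[p[0]+c*P[:,0]-s*P[:,1],p[1]+s*P[:,0]+c*P[:,1],P[:,2]]
def f(p,which):
    r=[]
    for cam,pts in which: r.append((proj(cam,X(p,[a for a,_ in pts]))-np.array([b for _,b in pts])).ravel())
    return np.concatenate(r)
for w in ([(T,tp)],[(S,sp)],[(T,tp),(S,sp)]):
    q=least_squares(f,[.5,0,-.2],args=(w,),loss="soft_l1")
    print(q.x.round(4),f(q.x,w).reshape(-1,2).round(1).tolist()); 
    print("seat,bar",X(q.x,[(-30,-165,28),(-135,0,83),(0,0,0)]).round(4).tolist())
E
```

```text
21 [ 0.4426 -0.2173  0.045 ] [ 0.4501 -0.2205  0.045 ]
13 [ 0.5895 -0.2187  0.045 ] [ 0.5974 -0.2213  0.045 ]
30 [ 0.4928 -0.3547  0.045 ] [ 0.5013 -0.3578  0.045 ]
or [ 0.362  -0.2638  0.045 ] [ 0.369 -0.266  0.045]
marker [ 0.5045 -0.2782  0.016 ]
[ 0.6207  0.094  -0.1788] [[0.8, 0.5], [-0.1, -0.6], [-0.3, -0.1], [-0.4, 0.7], [0.5, -0.1], [-0.4, -0.4]]
seat,bar [[0.5618, -0.063, 0.028], [0.4878, 0.118, 0.083], [0.6207, 0.094, 0.0]]
[ 0.6281  0.0905 -0.1897] [[-1.4, -0.8], [0.0, -0.3], [0.3, 0.4], [0.4, 0.4], [-0.5, 0.6], [0.5, -0.3]]
seat,bar [[0.5675, -0.0659, 0.028], [0.4955, 0.116, 0.083], [0.6281, 0.0905, 0.0]]
[ 0.6231  0.0935 -0.1823] [[0.9, -0.1], [0.1, -1.0], [-0.2, -0.6], [-0.2, 0.0], [0.5, -1.0], [-0.4, -1.1], [-1.7, -1.6], [-0.1, -1.5], [-0.0, -0.5], [-0.0, -0.5], [-1.3, -0.2], [-0.1, -1.0]]
seat,bar [[0.5636, -0.0633, 0.028], [0.4903, 0.118, 0.083], [0.6231, 0.0935, 0.0]]
```

>>> {"method": "carry_out", "body": {
  "commands": [
    {"x": 0.8, "y": -0.4},
    {"x": 0.8, "y": -0.4},
    {"x": 0.8, "y": -0.4},
    {"x": 0.8, "y": -0.4},
    {"x": 0.8, "y": -0.4},
    {"x": 0.8, "y": -0.4},
    {"x": 0.8, "y": -0.4},
    {"x": 0.8, "y": -0.4},
    {"x": 0.8, "y": -0.4},
    {"x": 0.8, "y": -0.4}
  ],
  "gripper": 1
}}

```text
invalid input at $.commands[0]: expected keys x, y, z, ax, ay, az
```

>>> {"method": "carry_out", "body": {
  "commands": [
    {"x": 0.6, "y": -0.3},
    {"x": 0.6, "y": -0.3},
    {"x": 0.6, "y": -0.3},
    {"x": 0.6, "y": -0.3},
    {"x": 0.6, "y": -0.3},
    {"x": 0.6, "y": -0.3},
    {"x": 0.6, "y": -0.3},
    {"x": 0.6, "y": -0.3},
    {"x": 0.6, "y": -0.3},
    {"x": 0.6, "y": -0.3}
  ]
}}

```text
invalid input at $.commands[0]: expected keys x, y, z, ax, ay, az
```

>>> {"method": "carry_out", "body": {
  "commands": [
    {"az": -1},
    {"az": -1},
    {"az": -1},
    {"az": -1},
    {"az": -1},
    {"az": -1},
    {"az": -1},
    {"az": -1},
    {"az": -1},
    {"az": -1}
  ]
}}

```text
invalid input at $.commands[0]: expected keys x, y, z, ax, ay, az
```

```bash
python3 - <<'E'
from station import *
from h import *
o=get_obs(); print(o["t"],o["tcp_pos"],o["tcp_rot"].round(3),o["qpos"].round(2))
s=snapshot("wrist"); pickle.dump(s,open("w1.pkl","wb")); cv2.imwrite("pics/w1.png",cv2.resize(s["frame"][:,:,::-1],(800,600),interpolation=cv2.INTER_CUBIC))
for q in ["sleeve_21","spigot_seat"]: print(q,[(round(d["conf"],2),[round(float(c),1) for c in d["centre"]]) for d in landmark_of(q,s)][:6])
E
```

```text
1.05 [ 0.16504145 -0.49837394  0.231322  ] [[ 0.949  0.314 -0.   ]
 [ 0.314 -0.949 -0.   ]
 [-0.     0.    -1.   ]] [-1.39  0.29 -0.15  1.13 -0.    1.43]
sleeve_21 []
spigot_seat []
```

View pics/w1.png

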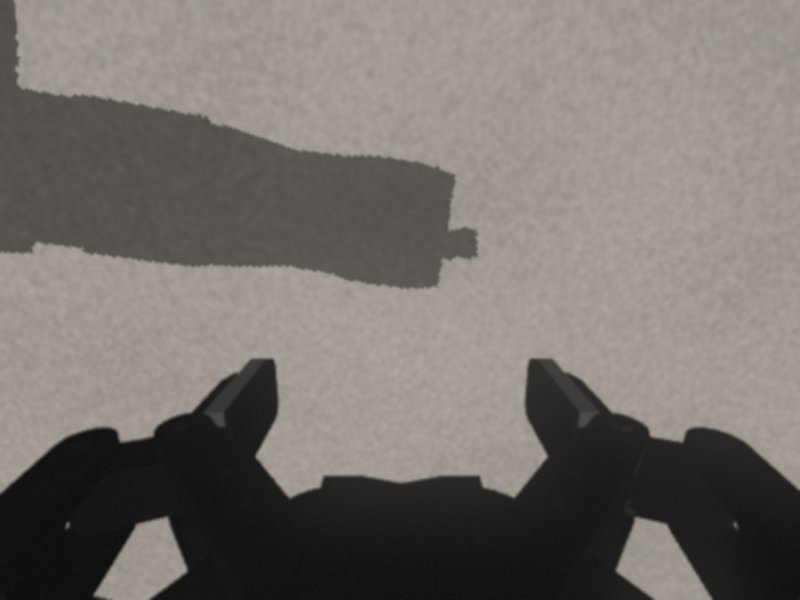

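The picture shows only bare table between the fingers. The arm hasn't moved, because each row needs all six keys.

>>> {"method": "carry_out", "body": {
  "commands": [
    {"x": 0.8, "y": -0.4, "z": 0, "ax": 0, "ay": 0, "az": 0},
    {"x": 0.8, "y": -0.4, "z": 0, "ax": 0, "ay": 0, "az": 0},
    {"x": 0.8, "y": -0.4, "z": 0, "ax": 0, "ay": 0, "az": 0},
    {"x": 0.8, "y": -0.4, "z": 0, "ax": 0, "ay": 0, "az": 0},
    {"x": 0.8, "y": -0.4, "z": 0, "ax": 0, "ay": 0, "az": 0},
    {"x": 0.8, "y": -0.4, "z": 0, "ax": 0, "ay": 0, "az": 0},
    {"x": 0.8, "y": -0.4, "z": 0, "ax": 0, "ay": 0, "az": 0},
    {"x": 0.8, "y": -0.4, "z": 0, "ax": 0, "ay": 0, "az": 0},
    {"x": 0.8, "y": -0.4, "z": 0, "ax": 0, "ay": 0, "az": 0},
    {"x": 0.8, "y": -0.4, "z": 0, "ax": 0, "ay": 0, "az": 0}
  ],
  "gripper": 1
}}

```text
t: 2.03
tcp_pos: [0.3273, -0.3375, 0.231]
tcp_rot: [[0.952, 0.307, -0.0], [0.307, -0.952, -0.003], [-0.001, 0.002, -1.0]]
contact_force: [-0.1, -0.0, 0.1]
grip_width: 0.0854
```

>>> {"method": "carry_out", "body": {
  "commands": [
    {"x": 0.6, "y": -0.3, "z": 0, "ax": 0, "ay": 0, "az": 0},
    {"x": 0.6, "y": -0.3, "z": 0, "ax": 0, "ay": 0, "az": 0},
    {"x": 0.6, "y": -0.3, "z": 0, "ax": 0, "ay": 0, "az": 0},
    {"x": 0.6, "y": -0.3, "z": 0, "ax": 0, "ay": 0, "az": 0},
    {"x": 0.6, "y": -0.3, "z": 0, "ax": 0, "ay": 0, "az": 0},
    {"x": 0.6, "y": -0.3, "z": 0, "ax": 0, "ay": 0, "az": 0},
    {"x": 0.6, "y": -0.3, "z": 0, "ax": 0, "ay": 0, "az": 0},
    {"x": 0.6, "y": -0.3, "z": 0, "ax": 0, "ay": 0, "az": 0},
    {"x": 0.6, "y": -0.3, "z": 0, "ax": 0, "ay": 0, "az": 0},
    {"x": 0.6, "y": -0.3, "z": 0, "ax": 0, "ay": 0, "az": 0}
  ]
}}

```text
t: 2.87
tcp_pos: [0.4535, -0.2121, 0.2315]
tcp_rot: [[0.951, 0.309, 0.002], [0.309, -0.951, -0.004], [0.0, 0.004, -1.0]]
contact_force: [-0.2, 0.1, -0.9]
grip_width: 0.0852
```

>>> {"method": "carry_out", "body": {
  "commands": [
    {"x": 0, "y": 0, "z": 0, "ax": 0, "ay": 0, "az": -1},
    {"x": 0, "y": 0, "z": 0, "ax": 0, "ay": 0, "az": -1},
    {"x": 0, "y": 0, "z": 0, "ax": 0, "ay": 0, "az": -1},
    {"x": 0, "y": 0, "z": 0, "ax": 0, "ay": 0, "az": -1},
    {"x": 0, "y": 0, "z": 0, "ax": 0, "ay": 0, "az": -1},
    {"x": 0, "y": 0, "z": 0, "ax": 0, "ay": 0, "az": -1},
    {"x": 0, "y": 0, "z": 0, "ax": 0, "ay": 0, "az": -1},
    {"x": 0, "y": 0, "z": 0, "ax": 0, "ay": 0, "az": -1},
    {"x": 0, "y": 0, "z": 0, "ax": 0, "ay": 0, "az": -1},
    {"x": 0, "y": 0, "z": 0, "ax": 0, "ay": 0, "az": -1}
  ]
}}

```text
t: 3.7
tcp_pos: [0.4563, -0.2086, 0.2315]
tcp_rot: [[0.158, 0.987, 0.003], [0.987, -0.158, -0.003], [-0.003, 0.003, -1.0]]
contact_force: [-0.9, 0.1, -0.5]
grip_width: 0.0856
```

```bash
python3 - <<'E'
from station import *
from h import *
o=get_obs(); print(o["t"],o["tcp_pos"],o["tcp_rot"].round(3),o["qpos"].round(2),o["contact_force"])
s=snapshot("wrist"); pickle.dump(s,open("w2.pkl","wb")); cv2.imwrite("pics/w2.png",cv2.resize(s["frame"][:,:,::-1],(800,600),interpolation=cv2.INTER_CUBIC))
for q in ["sleeve_21","spigot_seat"]: print(q,[(round(d["conf"],2),[round(float(c),1) for c in d["centre"]]) for d in landmark_of(q,s)][:6])
E
```

```text
3.7 [ 0.45631916 -0.2086018   0.2315214 ] [[ 0.158  0.987  0.003]
 [ 0.987 -0.158 -0.003]
 [-0.003  0.003 -1.   ]] [-0.57  0.24 -0.22  1.11 -0.    1.16] [-0.91489681  0.14392549 -0.54866858]
sleeve_21 [(0.89, [203.0, 217.2]), (0.81, [349.6, 160.2]), (0.58, [293.3, 254.0]), (0.57, [248.0, 173.3])]
spigot_seat [(0.79, [329.0, 35.4]), (0.68, [299.7, 210.0])]
```

View pics/w2.png

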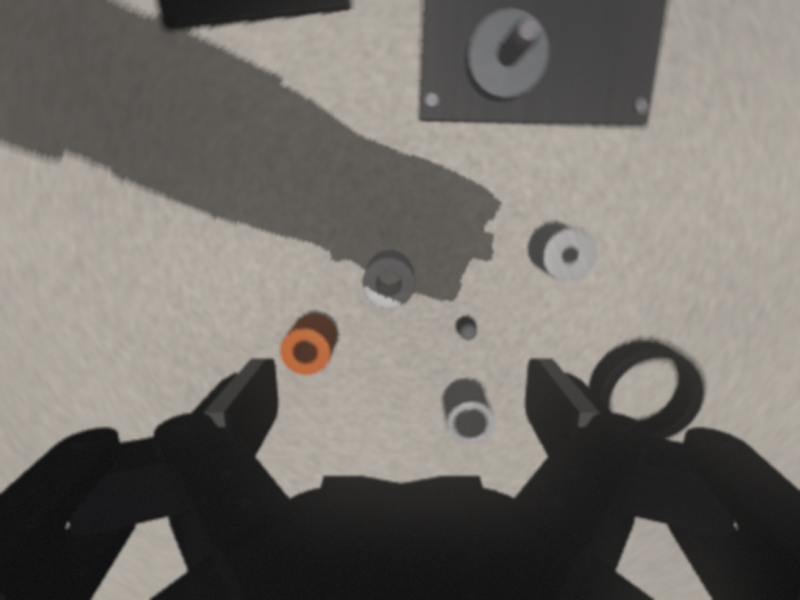

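The wrist view shows the 21 mm sleeve's top ring at about (388, 280), in the arm's shadow. The boss is at about (508, 53) and the spigot tip at (527, 29).

```bash
python3 - <<'E'
from h import *
s=pickle.load(open("w2.pkl","rb"))
k=.64
g=s["frame"]; 
for n,u,v,z in [("21",388,280,.045),("13",570,254,.045),("30",468,420,.045),("or",305,351,.045),("seat",508,53,.028),("tip",527,29,.078),("c1",420,120,.008),("c2",646,125,.008)]:
    print(n,ray(s,(u*k-.2,v*k-.2),z).round(4))
P=ray(s,(388*k,280*k),.045); print(np.r_[P[:2],0], [proj(s,[P[0],P[1],z])/k for z in (0,.045)])
cv2.imwrite("pics/w2c.png",cv2.resize(g[140:220,200:310,::-1],(770,560),interpolation=cv2.INTER_CUBIC))
cv2.imwrite("pics/w2d.png",cv2.resize(g[0:80,260:430,::-1],(800,376),interpolation=cv2.INTER_CUBIC))
E
```

```text
21 [ 0.4437 -0.2151  0.045 ]
13 [ 0.591  -0.2173  0.045 ]
30 [ 0.4929 -0.353   0.045 ]
or [ 0.3636 -0.265   0.045 ]
seat [ 0.5599 -0.062   0.028 ]
tip [ 0.5593 -0.0622  0.078 ]
c1 [ 0.4896 -0.0949  0.008 ]
c2 [ 0.6727 -0.1281  0.008 ]
[ 0.44394063 -0.21541489  0.        ] [array([[389.40882602, 269.06840488]]), array([[388., 280.]])]
```

View pics/w2c.png

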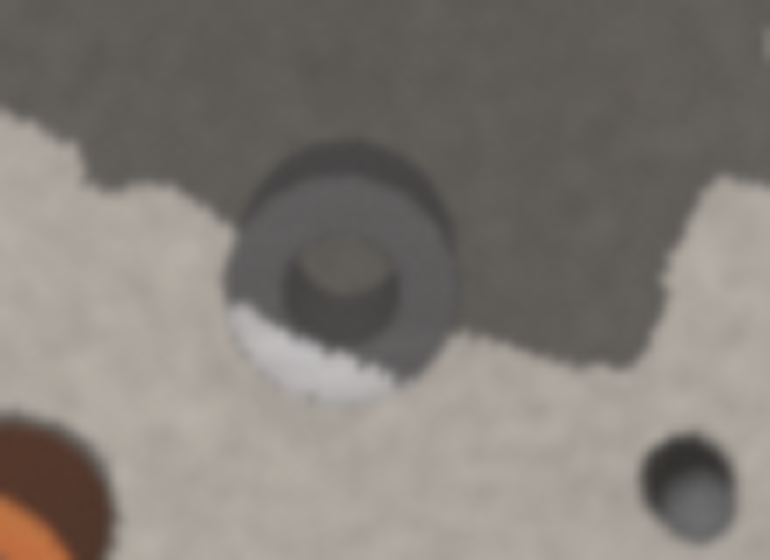

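View pics/w2d.png

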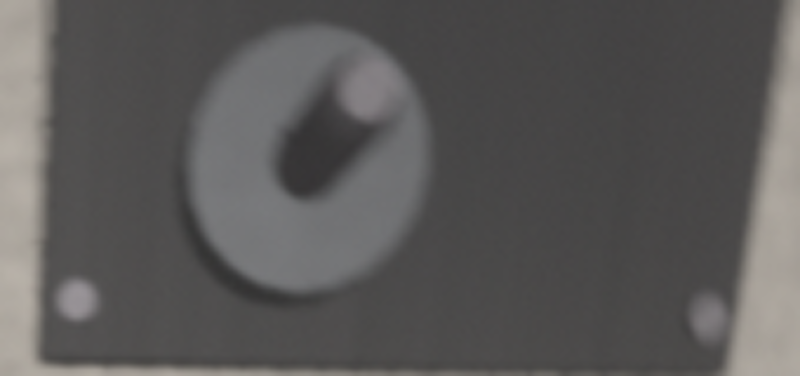

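>>> {"method": "carry_out", "body": {
  "commands": [
    {"x": -0.1, "y": -0.1, "z": 0.6, "ax": 0, "ay": 0, "az": 0.2},
    {"x": -0.1, "y": -0.1, "z": 0.7, "ax": 0, "ay": 0, "az": 0},
    {"x": -0.1, "y": -0.1, "z": 0.7, "ax": 0, "ay": 0, "az": 0},
    {"x": -0.1, "y": -0.1, "z": 0.7, "ax": 0, "ay": 0, "az": 0},
    {"x": 0, "y": 0, "z": 0.7, "ax": 0, "ay": 0, "az": 0},
    {"x": 0, "y": 0, "z": 0.7, "ax": 0, "ay": 0, "az": 0},
    {"x": 0, "y": 0, "z": 0.7, "ax": 0, "ay": 0, "az": 0},
    {"x": 0, "y": 0, "z": 0.5, "ax": 0, "ay": 0, "az": 0},
    {"x": 0, "y": 0, "z": 0.2, "ax": 0, "ay": 0, "az": 0},
    {"x": 0, "y": 0, "z": 0, "ax": 0, "ay": 0, "az": 0}
  ]
}}

```text
t: 4.68
tcp_pos: [0.4461, -0.2185, 0.0898]
tcp_rot: [[0.23, 0.973, 0.007], [0.973, -0.23, -0.006], [-0.004, 0.008, -1.0]]
contact_force: [-0.7, 0.6, 0.3]
grip_width: 0.0855
```

```bash
python3 - <<'E'
from station import *
from h import *
o=get_obs(); print(o["t"],o["tcp_pos"],o["tcp_rot"].round(4),o["contact_force"])
s=snapshot("wrist"); pickle.dump(s,open("w3.pkl","wb")); cv2.imwrite("pics/w3.png",cv2.resize(s["frame"][:,:,::-1],(800,600),interpolation=cv2.INTER_CUBIC))
p=proj(s,o["tcp_pos"]); print(p, p/.64)
E
```

```text
4.6833 [ 0.44606182 -0.21846242  0.0897837 ] [[ 0.23    0.9732  0.0067]
 [ 0.9732 -0.23   -0.0058]
 [-0.0041  0.0078 -1.    ]] [-0.72505633  0.56563798  0.25698564]
[[258.20046944 236.03569786]] [[403.4382335  368.80577791]]
```

View pics/w3.png

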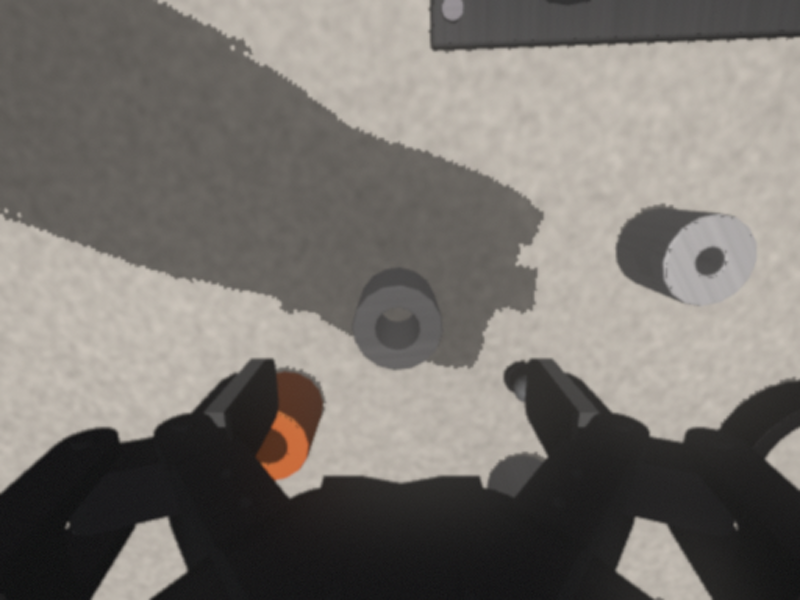

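```bash
python3 - <<'E'
from h import *
s=pickle.load(open("w3.pkl","rb"))
P=ray(s,(398*.64-.2,327*.64-.2),.045); print(P)
d=P-np.array([.44606,-.21846,.045]); 
for a in (-13.3,-10.3):
  y=np.array([np.cos(np.radians(a)),np.sin(np.radians(a))]);x=np.array([-y[1],y[0]]); print("tool mm",d[:2]@x*1e3,d[:2]@y*1e3)
E
```

```text
[ 0.44410768 -0.21717943  0.045     ]
tool mm 0.7970979777364422 -2.19454902258801
tool mm 0.9108594042799162 -2.1498245845390156
```

>>> {"method": "carry_out", "body": {
  "commands": [
    {"x": 0.04, "y": -0.09, "z": 0.3, "ax": 0.07, "ay": 0.04, "az": -0.5},
    {"x": 0, "y": 0, "z": 0.4, "ax": 0, "ay": 0, "az": 0},
    {"x": 0, "y": 0, "z": 0.5, "ax": 0, "ay": 0, "az": 0},
    {"x": 0, "y": 0, "z": 0.5, "ax": 0, "ay": 0, "az": 0},
    {"x": 0, "y": 0, "z": 0.5, "ax": 0, "ay": 0, "az": 0},
    {"x": 0, "y": 0, "z": 0.4, "ax": 0, "ay": 0, "az": 0},
    {"x": 0, "y": 0, "z": 0.2, "ax": 0, "ay": 0, "az": 0},
    {"x": 0, "y": 0, "z": 0.1, "ax": 0, "ay": 0, "az": 0},
    {"x": 0, "y": 0, "z": 0, "ax": 0, "ay": 0, "az": 0},
    {"x": 0, "y": 0, "z": 0, "ax": 0, "ay": 0, "az": 0}
  ]
}}

```text
t: 5.57
tcp_pos: [0.4503, -0.221, 0.0201]
tcp_rot: [[0.195, 0.981, 0.012], [0.981, -0.195, -0.008], [-0.006, 0.013, -1.0]]
contact_force: [-0.3, -0.7, 0.5]
grip_width: 0.085
```

```bash
python3 - <<'E'
from station import *
from h import *
o=get_obs(); print(o["t"],o["tcp_pos"],o["tcp_rot"].round(4),o["contact_force"])
s=snapshot("wrist"); pickle.dump(s,open("w4.pkl","wb")); cv2.imwrite("pics/w4.png",cv2.resize(s["frame"][:,:,::-1],(800,600),interpolation=cv2.INTER_CUBIC))
p=proj(s,o["tcp_pos"]); print(p, p/.64)
E
```

```text
5.5667 [ 0.45025075 -0.22096303  0.02012227] [[ 0.1948  0.9808  0.0116]
 [ 0.9808 -0.1948 -0.008 ]
 [-0.0056  0.0129 -0.9999]] [-0.27689232 -0.72730984  0.47449398]
[[258.1684249  236.08113053]] [[403.3881639  368.87676645]]
```

View pics/w4.png

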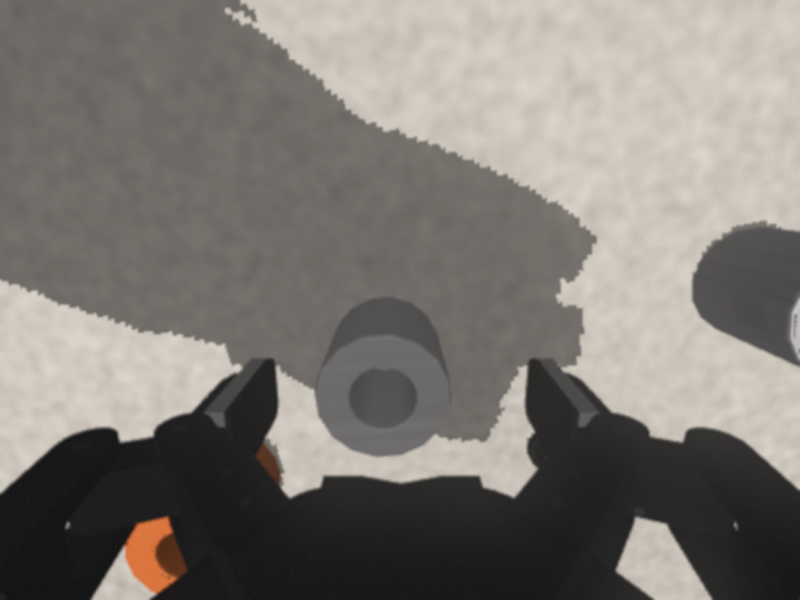

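```bash
python3 - <<'E'
from h import *
s=pickle.load(open("w4.pkl","rb"))
P=ray(s,(383*.64-.2,395*.64-.2),.045); print(P)
R=np.array([[.1948,.9808,.0116],[.9808,-.1948,-.008],[-.0056,.0129,-.9999]]);t=np.array([.45025,-.22096,.02012])
d=R.T@(P-t); print("tool mm",d*1e3)
z=R[:,2]; w=np.cross(z,[0,0,-1]); print("turn units",R.T@w/np.radians(6))
E
```

```text
[ 0.44407397 -0.2166748   0.045     ]
tool mm [  2.86050747  -6.5712514  -24.98343551]
turn units [ 1.23526645e-01  5.33492462e-02 -2.98359221e-20]
```

>>> {"method": "carry_out", "body": {
  "commands": [
    {"x": 0.1, "y": -0.2, "z": 0, "ax": 0.1, "ay": 0.05, "az": -0.1},
    {"x": 0, "y": -0.06, "z": 0, "ax": 0.1, "ay": 0.05, "az": 0},
    {"x": 0, "y": 0, "z": 0.1, "ax": 0, "ay": 0, "az": 0},
    {"x": 0, "y": 0, "z": 0.1, "ax": 0, "ay": 0, "az": 0},
    {"x": 0, "y": 0, "z": 0.1, "ax": 0, "ay": 0, "az": 0},
    {"x": 0, "y": 0, "z": 0, "ax": 0, "ay": 0, "az": 0},
    {"x": 0, "y": 0, "z": 0, "ax": 0, "ay": 0, "az": 0},
    {"x": 0, "y": 0, "z": 0, "ax": 0, "ay": 0, "az": 0},
    {"x": 0, "y": 0, "z": 0, "ax": 0, "ay": 0, "az": 0},
    {"x": 0, "y": 0, "z": 0, "ax": 0, "ay": 0, "az": 0}
  ]
}}

```text
t: 6.45
tcp_pos: [0.4449, -0.2176, 0.0135]
tcp_rot: [[0.184, 0.983, -0.006], [0.983, -0.184, 0.006], [0.005, -0.007, -1.0]]
contact_force: [-0.1, -0.4, -0.2]
grip_width: 0.0853
```

```bash
cat >> h.py <<'E'
def st(target=None,rot=True):
    from station import get_obs
    o=get_obs(); R=o["tcp_rot"]; t=o["tcp_pos"]
    w=np.cross(R[:,2],[0,0,-1.]); print("t",o["t"],"tcp",t.round(4),"F",o["contact_force"].round(1),"M",o["moment"].round(2),"w",round(o["grip_width"],4))
    print("z",R[:,2].round(4),"yaw_y",round(np.degrees(np.arctan2(R[1,1],R[0,1])),2),"levelturn units",(R.T@w/np.radians(6)).round(3)[:2],"q",o["qpos"].round(2))
    if target is not None: print("tool units to target",(R.T@(np.array(target)-t)/.025).round(3))
    return o
E
python3 -c "
from h import *
st([.4441,-.2168,.0126])"
```

```text
t 6.45 tcp [ 0.4449 -0.2176  0.0135] F [-0.1 -0.4 -0.2] M [ 0.01 -0.07 -0.01] w 0.0853
z [-0.0065  0.0059 -1.    ] yaw_y -10.6 levelturn units [-0.071 -0.044] q [-0.6   0.48 -0.52  0.58  0.    1.15]
tool units to target [ 0.026 -0.036  0.038]
```

Within 1 mm. I'll level the tool and close the fingers.

>>> {"method": "carry_out", "body": {
  "commands": [
    {"x": 0.02, "y": -0.03, "z": 0, "ax": -0.07, "ay": -0.04, "az": 0},
    {"x": 0, "y": 0, "z": 0, "ax": 0, "ay": 0, "az": 0},
    {"x": 0, "y": 0, "z": 0, "ax": 0, "ay": 0, "az": 0},
    {"x": 0, "y": 0, "z": 0, "ax": 0, "ay": 0, "az": 0},
    {"x": 0, "y": 0, "z": 0, "ax": 0, "ay": 0, "az": 0},
    {"x": 0, "y": 0, "z": 0, "ax": 0, "ay": 0, "az": 0},
    {"x": 0, "y": 0, "z": 0, "ax": 0, "ay": 0, "az": 0},
    {"x": 0, "y": 0, "z": 0, "ax": 0, "ay": 0, "az": 0},
    {"x": 0, "y": 0, "z": 0, "ax": 0, "ay": 0, "az": 0},
    {"x": 0, "y": 0, "z": 0, "ax": 0, "ay": 0, "az": 0}
  ],
  "gripper": -1
}}

```text
t: 7.28
tcp_pos: [0.444, -0.2168, 0.014]
tcp_rot: [[0.184, 0.983, 0.001], [0.983, -0.184, -0.0], [-0.0, 0.001, -1.0]]
contact_force: [0.6, -0.2, 1.4]
grip_width: 0.0423
```

```bash
python3 -c "
from h import *
st([.4441,-.2168,.0126])"
```

```text
t 7.2833 tcp [ 0.444  -0.2168  0.014 ] F [ 0.6 -0.2  1.4] M [0.07 0.09 0.01] w 0.0423
z [ 7.e-04 -2.e-04 -1.e+00] yaw_y -10.6 levelturn units [0.007 0.001] q [-0.6   0.47 -0.54  0.56  0.    1.15]
tool units to target [0.    0.003 0.055]
```

>>> {"method": "carry_out", "body": {
  "commands": [
    {"x": 0, "y": 0, "z": -0.2, "ax": 0, "ay": 0, "az": 0},
    {"x": 0, "y": 0, "z": -0.4, "ax": 0, "ay": 0, "az": 0},
    {"x": 0, "y": 0, "z": -0.6, "ax": 0, "ay": 0, "az": 0},
    {"x": 0, "y": 0, "z": -0.6, "ax": 0, "ay": 0, "az": 0},
    {"x": 0, "y": 0, "z": -0.6, "ax": 0, "ay": 0, "az": 0},
    {"x": 0, "y": 0, "z": -0.6, "ax": 0, "ay": 0, "az": 0},
    {"x": 0, "y": 0, "z": -0.6, "ax": 0, "ay": 0, "az": 0},
    {"x": 0, "y": 0, "z": -0.5, "ax": 0, "ay": 0, "az": 0},
    {"x": 0, "y": 0, "z": -0.4, "ax": 0, "ay": 0, "az": 0},
    {"x": 0, "y": 0, "z": -0.2, "ax": 0, "ay": 0, "az": 0}
  ]
}}

```text
t: 8.12
tcp_pos: [0.4427, -0.2159, 0.1422]
tcp_rot: [[0.184, 0.983, -0.0], [0.983, -0.184, 0.0], [0.0, -0.0, -1.0]]
contact_force: [-0.3, -0.1, -1.8]
grip_width: 0.0421
```

>>> {"method": "carry_out", "body": {
  "commands": [
    {"x": 0.4, "y": 0.2, "z": 0, "ax": 0, "ay": 0, "az": 0},
    {"x": 0.7, "y": 0.35, "z": 0, "ax": 0, "ay": 0, "az": 0},
    {"x": 0.8, "y": 0.4, "z": 0, "ax": 0, "ay": 0, "az": 0},
    {"x": 0.8, "y": 0.4, "z": 0, "ax": 0, "ay": 0, "az": 0},
    {"x": 0.8, "y": 0.4, "z": 0, "ax": 0, "ay": 0, "az": 0},
    {"x": 0.8, "y": 0.4, "z": 0, "ax": 0, "ay": 0, "az": 0},
    {"x": 0.8, "y": 0.4, "z": 0, "ax": 0, "ay": 0, "az": 0},
    {"x": 0.7, "y": 0.35, "z": 0, "ax": 0, "ay": 0, "az": 0},
    {"x": 0.4, "y": 0.2, "z": 0, "ax": 0, "ay": 0, "az": 0},
    {"x": 0, "y": 0, "z": 0, "ax": 0, "ay": 0, "az": 0}
  ]
}}

```text
t: 8.95
tcp_pos: [0.5529, -0.0675, 0.1433]
tcp_rot: [[0.187, 0.982, 0.0], [0.982, -0.187, 0.001], [0.001, 0.0, -1.0]]
contact_force: [-0.2, 0.2, -0.6]
grip_width: 0.0416
```

```bash
python3 - <<'E'
from station import *
from h import *
st([.5605,-.0625,.13])
for n in ["wrist","top","scene"]:
    s=snapshot(n); pickle.dump(s,open(n+"5.pkl","wb")); 
    f=s["frame"][:,:,::-1]
    if n=="top": f=f[130:250,210:370]
    if n=="scene": f=f[130:280,180:380]
    cv2.imwrite(f"pics/{n}5.png",cv2.resize(f,(800,600),interpolation=cv2.INTER_CUBIC))
E
```

```text
t 8.95 tcp [ 0.5529 -0.0675  0.1433] F [-0.2  0.2 -0.6] M [-0.04  0.    0.04] w 0.0416
z [ 4.e-04  6.e-04 -1.e+00] yaw_y -10.77 levelturn units [ 0.003 -0.007] q [-0.25  0.41 -0.21  0.94  0.    1.51]
tool units to target [0.252 0.263 0.531]
```

View pics/wrist5.png

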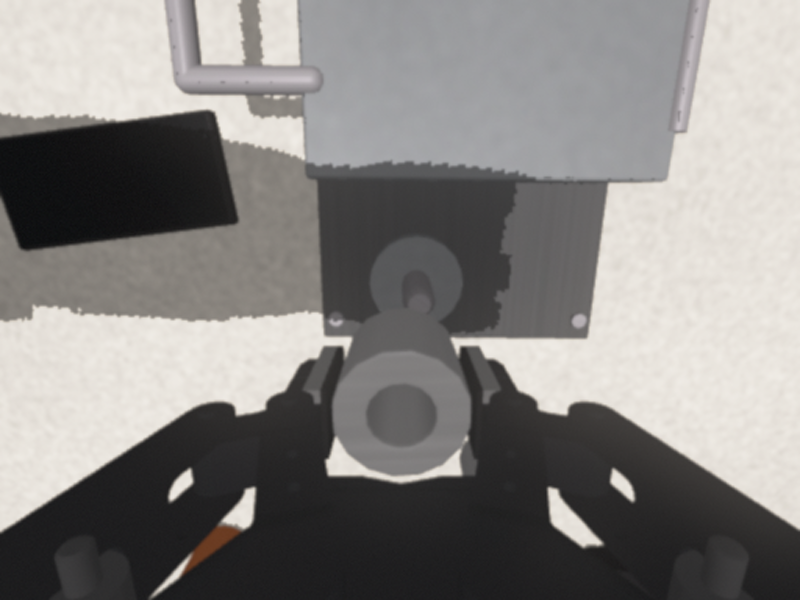

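View pics/scene5.png

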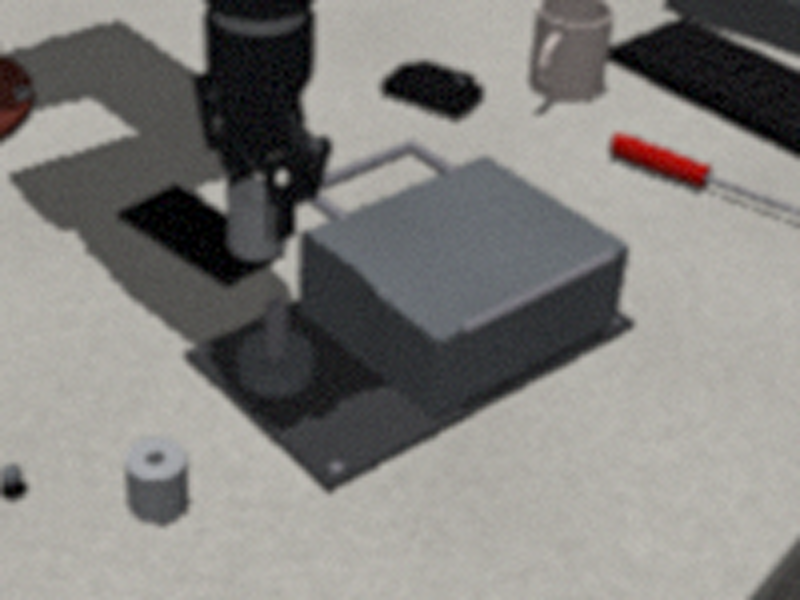

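View pics/top5.png

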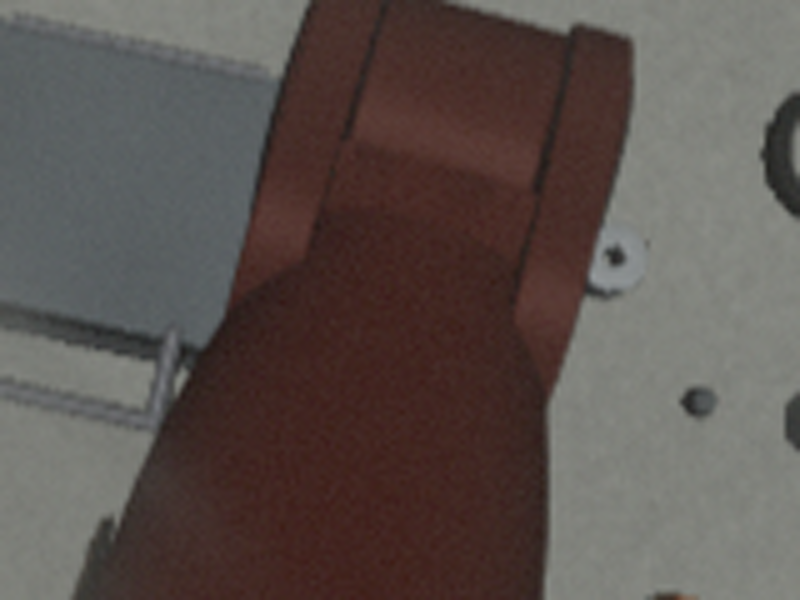

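The wrist view shows the sleeve held square, with its ring centre at (402, 414). The spigot tip is at (421, 302) and the boss at (416, 281).

```bash
python3 - <<'E'
from h import *
s=pickle.load(open("wrist5.pkl","rb"));f=s["frame"]
cv2.imwrite("pics/w5c.png",cv2.resize(f[130:310,190:330,::-1],(466*1,600),interpolation=cv2.INTER_CUBIC))
k=.64
t=np.array([.5529,-.0675]);a=np.radians(-10.77);y=np.array([np.cos(a),np.sin(a)]);x=np.array([-y[1],y[0]])
for n,u,v,z in [("slv top",402,414,.1433+.031),("tip",421,301,.078),("boss",416,281.5,.028),("p-",325,336,.008),("p+",588,337,.008)]:
    P=ray(s,(u*k-.2,v*k-.2),z); d=P[:2]-t; print(n,P.round(4),"tool mm",(d@x*1e3).round(1),(d@y*1e3).round(1))
E
```

```text
slv top [ 0.5522 -0.0675  0.1743] tool mm -0.2 -0.7
tip [ 0.5635 -0.0612  0.078 ] tool mm 8.2 9.3
boss [ 0.5624 -0.062   0.028 ] tool mm 7.2 8.3
p- [ 0.4915 -0.0936  0.008 ] tool mm -37.1 -55.4
p+ [ 0.6753 -0.1294  0.008 ] tool mm -37.9 131.8
```

View pics/w5c.png

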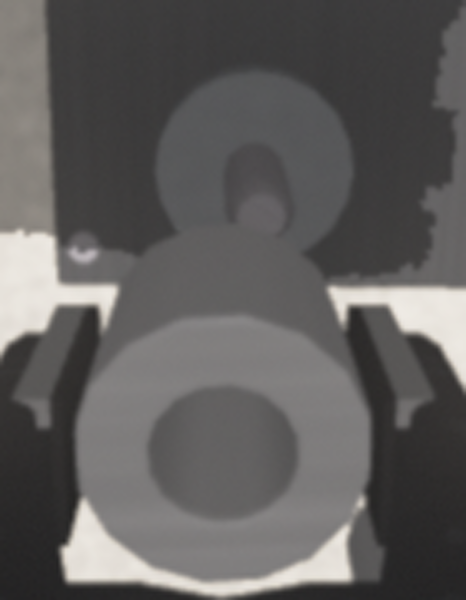

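>>> {"method": "carry_out", "body": {
  "commands": [
    {"x": 0.1, "y": 0.12, "z": 0, "ax": 0, "ay": 0, "az": 0},
    {"x": 0.1, "y": 0.12, "z": 0, "ax": 0, "ay": 0, "az": 0},
    {"x": 0.1, "y": 0.12, "z": 0, "ax": 0, "ay": 0, "az": 0},
    {"x": 0, "y": 0, "z": 0.2, "ax": 0, "ay": 0, "az": 0},
    {"x": 0, "y": 0, "z": 0.3, "ax": 0, "ay": 0, "az": 0},
    {"x": 0, "y": 0, "z": 0.3, "ax": 0, "ay": 0, "az": 0},
    {"x": 0, "y": 0, "z": 0.3, "ax": 0, "ay": 0, "az": 0},
    {"x": 0, "y": 0, "z": 0.2, "ax": 0, "ay": 0, "az": 0},
    {"x": 0, "y": 0, "z": 0, "ax": 0, "ay": 0, "az": 0},
    {"x": 0, "y": 0, "z": 0, "ax": 0, "ay": 0, "az": 0}
  ]
}}

```text
t: 9.93
tcp_pos: [0.56, -0.067, 0.1063]
tcp_rot: [[0.194, 0.981, -0.003], [0.981, -0.194, -0.0], [-0.001, -0.003, -1.0]]
contact_force: [0.6, 0.1, -0.8]
grip_width: 0.042
```

```bash
python3 - <<'E'
from station import *
from h import *
o=st([.5629,-.0617,.1])
s=snapshot("wrist"); f=s["frame"]; cv2.imwrite("pics/w6.png",cv2.resize(f[130:310,150:370,::-1],(733,600),interpolation=cv2.INTER_CUBIC))
s=snapshot("scene");f=s["frame"]; cv2.imwrite("pics/s6.png",cv2.resize(f[160:240,210:310,::-1],(750,600),interpolation=cv2.INTER_CUBIC))
E
```

```text
t 9.9333 tcp [ 0.56   -0.067   0.1063] F [ 0.6  0.1 -0.8] M [ 0.04 -0.08  0.02] w 0.042
z [-3.1e-03 -3.0e-04 -1.0e+00] yaw_y -11.2 levelturn units [-0.029  0.009] q [-0.25  0.46 -0.24  0.87 -0.    1.52]
tool units to target [0.232 0.075 0.251]
```

View pics/w6.png

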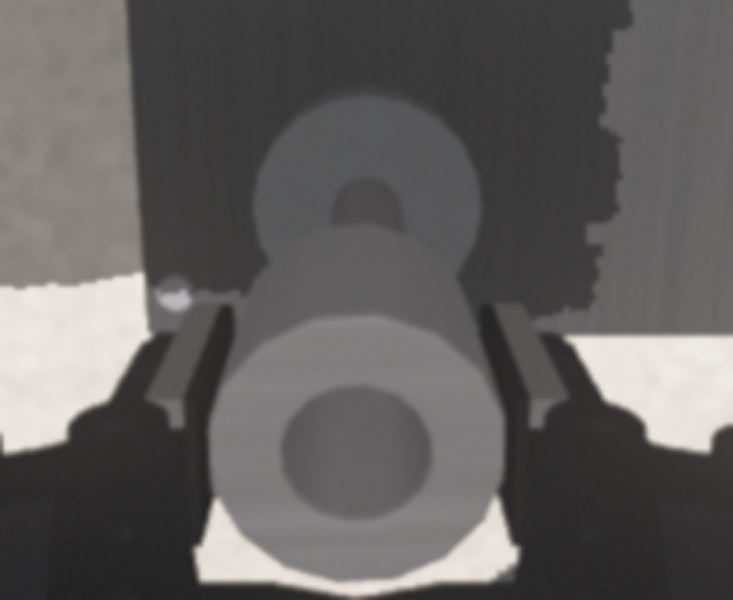

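View pics/s6.png

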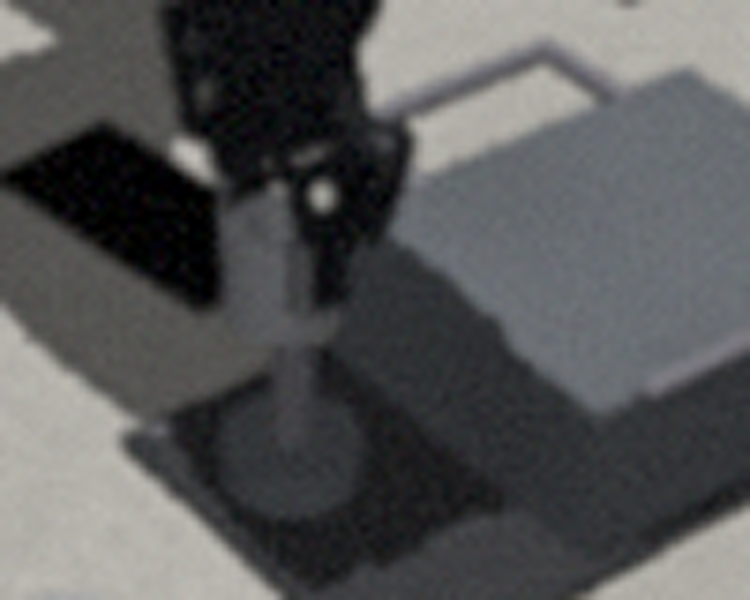

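```bash
python3 - <<'E'
from station import *
from h import *
s=snapshot("wrist"); pickle.dump(s,open("w7.pkl","wb"))
o=get_obs();R=o["tcp_rot"];t=o["tcp_pos"];print(t)
c=lambda a,b:(150+a/3.333-.35,130+b/3.333-.35)
for n,p,z in [("boss",c(367.5,205),.028),("slv",c(357,449),t[2]+.031)]:
    P=ray(s,p,z); print(n,P.round(4),"units",(R.T@(P-t)/.025).round(3)[:2])
f=s["frame"].copy()
P=ray(s,c(367.5,205),.028)
th=np.linspace(0,6.28,80)
E=np.c_[P[0]+.03*np.cos(th),P[1]+.03*np.sin(th),0*th+.028]
for u,v in proj(s,E): cv2.circle(f,(int(round(u)),int(round(v))),0,(255,0,0))
cv2.imwrite("pics/w7.png",cv2.resize(f[130:310,150:370,::-1],(733,600),interpolation=cv2.INTER_NEAREST))
E
```

```text
[ 0.56046184 -0.06711569  0.10699947]
boss [ 0.5629 -0.062   0.028 ] units [0.222 0.06 ]
slv [ 0.5595 -0.0667  0.138 ] units [ 0.008 -0.042]
```

View pics/w7.png

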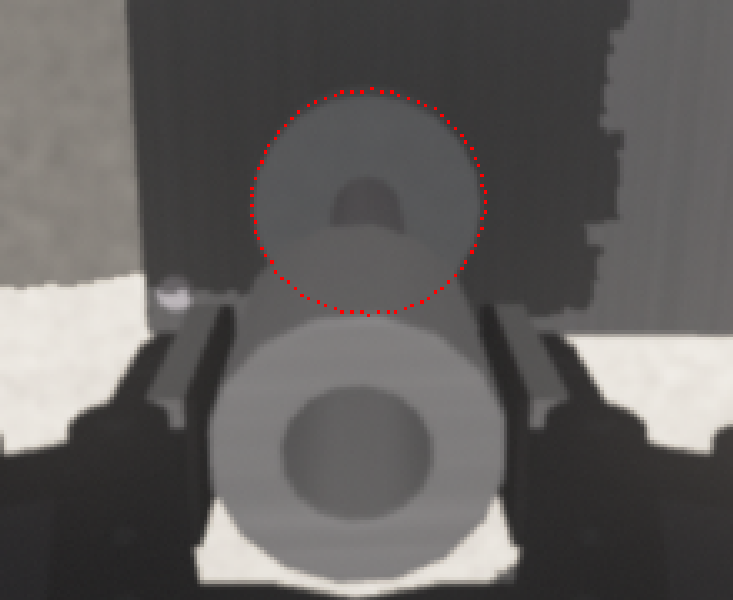

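The fitted 60 mm circle overlays the boss well. The sleeve still has to move about 5.3 mm in tool x and 2.5 mm in tool y.

>>> {"method": "carry_out", "body": {
  "commands": [
    {"x": 0.2, "y": 0.1, "z": 0, "ax": 0, "ay": 0, "az": 0},
    {"x": 0, "y": 0, "z": 0, "ax": 0, "ay": 0, "az": 0},
    {"x": 0, "y": 0, "z": 0, "ax": 0, "ay": 0, "az": 0},
    {"x": 0, "y": 0, "z": 0, "ax": 0, "ay": 0, "az": 0},
    {"x": 0, "y": 0, "z": 0, "ax": 0, "ay": 0, "az": 0},
    {"x": 0, "y": 0, "z": 0, "ax": 0, "ay": 0, "az": 0},
    {"x": 0, "y": 0, "z": 0, "ax": 0, "ay": 0, "az": 0},
    {"x": 0, "y": 0, "z": 0, "ax": 0, "ay": 0, "az": 0},
    {"x": 0, "y": 0, "z": 0, "ax": 0, "ay": 0, "az": 0},
    {"x": 0, "y": 0, "z": 0, "ax": 0, "ay": 0, "az": 0}
  ]
}}

```text
t: 10.92
tcp_pos: [0.5654, -0.0623, 0.1086]
tcp_rot: [[0.194, 0.981, 0.001], [0.981, -0.194, -0.001], [-0.001, 0.001, -1.0]]
contact_force: [-0.4, -0.2, -0.9]
grip_width: 0.0416
```

```bash
python3 - <<'E'
from station import *
from h import *
o=st([.5637,-.0622,.1])
s=snapshot("wrist"); f=s["frame"]; pickle.dump(s,open("w8.pkl","wb"));cv2.imwrite("pics/w8.png",cv2.resize(f[130:310,150:370,::-1],(733,600),interpolation=cv2.INTER_CUBIC))
E
```

```text
t 10.9167 tcp [ 0.5654 -0.0623  0.1086] F [-0.4 -0.2 -0.9] M [-0.05 -0.    0.01] w 0.0416
z [ 9.0e-04 -1.2e-03 -1.0e+00] yaw_y -11.18 levelturn units [0.01 0.01] q [-0.24  0.47 -0.23  0.87 -0.    1.53]
tool units to target [-0.01  -0.068  0.343]
```

View pics/w8.png

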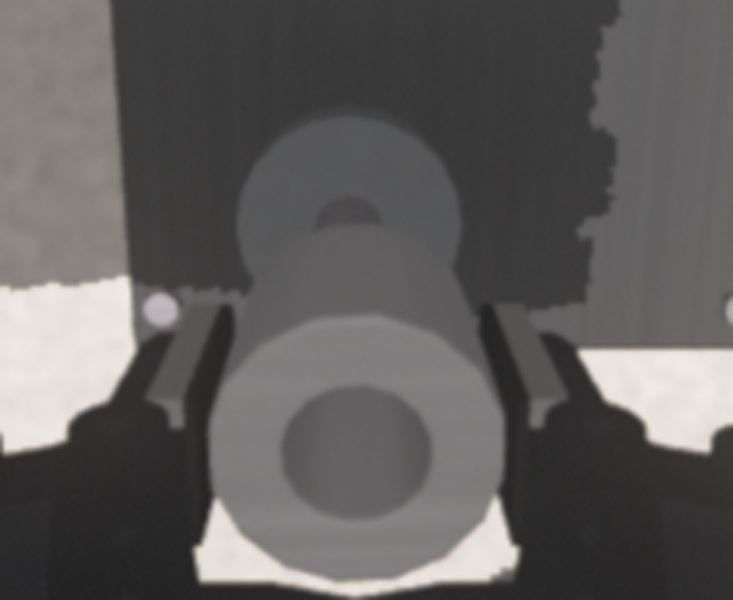

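```bash
python3 - <<'E'
from station import *
from h import *
s=pickle.load(open("w8.pkl","rb"))
o=get_obs();R=o["tcp_rot"];t=o["tcp_pos"];print(t)
c=lambda a,b:(150+a/3.333-.35,130+b/3.333-.35)
A=[ray(s,c(349,a),.028) for a in (222,225)]; B=ray(s,c(357,449),t[2]+.031)
print(A,B,[(R.T@(a-B)/.025)[:2].round(3) for a in A])
E
```

```text
[ 0.56541988 -0.06230873  0.10857649]
[array([ 0.56263864, -0.06140653,  0.028     ]), array([ 0.56247672, -0.06221275,  0.028     ])] [ 0.56462787 -0.0620716   0.13957649] [array([ 0.016, -0.088]), array([-0.017, -0.088])]
```

>>> {"method": "carry_out", "body": {
  "commands": [
    {"x": 0, "y": -0.09, "z": 0, "ax": 0, "ay": 0, "az": 0},
    {"x": 0, "y": 0, "z": 0, "ax": 0, "ay": 0, "az": 0},
    {"x": 0, "y": 0, "z": 0.1, "ax": 0, "ay": 0, "az": 0},
    {"x": 0, "y": 0, "z": 0.1, "ax": 0, "ay": 0, "az": 0},
    {"x": 0, "y": 0, "z": 0.1, "ax": 0, "ay": 0, "az": 0},
    {"x": 0, "y": 0, "z": 0.1, "ax": 0, "ay": 0, "az": 0},
    {"x": 0, "y": 0, "z": 0.1, "ax": 0, "ay": 0, "az": 0},
    {"x": 0, "y": 0, "z": 0, "ax": 0, "ay": 0, "az": 0},
    {"x": 0, "y": 0, "z": 0, "ax": 0, "ay": 0, "az": 0},
    {"x": 0, "y": 0, "z": 0, "ax": 0, "ay": 0, "az": 0}
  ]
}}

```text
t: 11.8
tcp_pos: [0.5625, -0.0618, 0.0941]
tcp_rot: [[0.194, 0.981, -0.0], [0.981, -0.194, -0.001], [-0.001, 0.0, -1.0]]
contact_force: [0.8, 0.6, -0.9]
grip_width: 0.0417
```

```bash
python3 - <<'E'
from station import *
from h import *
o=st([.5632,-.0619,.042])
s=snapshot("wrist"); f=s["frame"]; pickle.dump(s,open("w9.pkl","wb"));cv2.imwrite("pics/w9.png",cv2.resize(f[130:310,150:370,::-1],(733,600),interpolation=cv2.INTER_CUBIC))
E
```

```text
t 11.8 tcp [ 0.5625 -0.0618  0.0941] F [ 0.8  0.6 -0.9] M [-0.03  0.02  0.02] w 0.0417
z [-1.e-04 -1.e-03 -1.e+00] yaw_y -11.19 levelturn units [0.001 0.01 ] q [-0.24  0.48 -0.25  0.84 -0.    1.53]
tool units to target [2.000e-03 2.700e-02 2.085e+00]
```

View pics/w9.png

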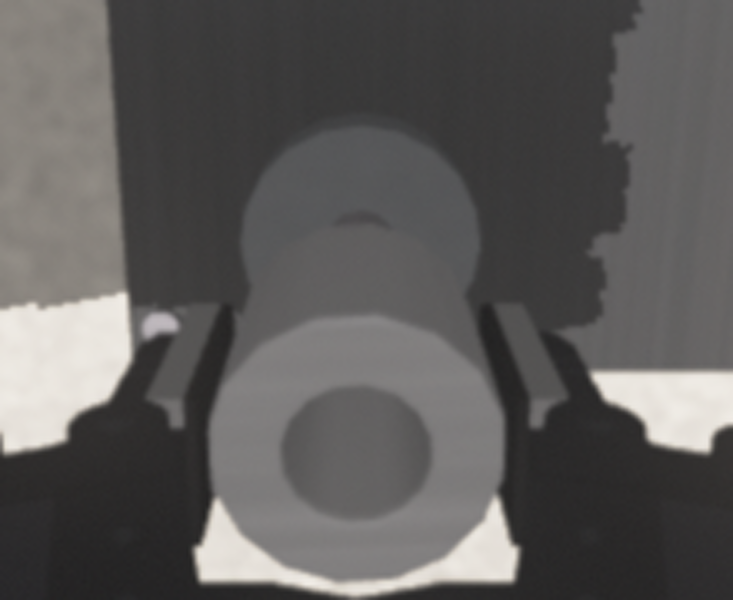

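>>> {"method": "carry_out", "body": {
  "commands": [
    {"x": 0, "y": 0.03, "z": 0.1, "ax": 0, "ay": 0, "az": 0},
    {"x": 0, "y": 0, "z": 0.1, "ax": 0, "ay": 0, "az": 0},
    {"x": 0, "y": 0, "z": 0.1, "ax": 0, "ay": 0, "az": 0},
    {"x": 0, "y": 0, "z": 0.1, "ax": 0, "ay": 0, "az": 0},
    {"x": 0, "y": 0, "z": 0.1, "ax": 0, "ay": 0, "az": 0},
    {"x": 0, "y": 0, "z": 0.1, "ax": 0, "ay": 0, "az": 0},
    {"x": 0, "y": 0, "z": 0.1, "ax": 0, "ay": 0, "az": 0},
    {"x": 0, "y": 0, "z": 0, "ax": 0, "ay": 0, "az": 0},
    {"x": 0, "y": 0, "z": 0, "ax": 0, "ay": 0, "az": 0},
    {"x": 0, "y": 0, "z": 0, "ax": 0, "ay": 0, "az": 0}
  ]
}}

```text
t: 12.68
tcp_pos: [0.5634, -0.062, 0.0747]
tcp_rot: [[0.194, 0.981, -0.0], [0.981, -0.194, -0.001], [-0.001, 0.0, -1.0]]
contact_force: [0.4, 0.3, -0.4]
grip_width: 0.0416
```

```bash
python3 - <<'E'
from station import *
from h import *
o=st([.5632,-.0619,.042])
s=snapshot("wrist"); f=s["frame"]; pickle.dump(s,open("w10.pkl","wb"));cv2.imwrite("pics/w10.png",cv2.resize(f[130:310,150:370,::-1],(733,600),interpolation=cv2.INTER_CUBIC))
E
```

```text
t 12.6833 tcp [ 0.5634 -0.062   0.0747] F [ 0.4  0.3 -0.4] M [ 0.05 -0.02 -0.  ] w 0.0416
z [-0.     -0.0011 -1.    ] yaw_y -11.19 levelturn units [0.002 0.01 ] q [-0.24  0.5  -0.27  0.8  -0.    1.53]
tool units to target [ 0.002 -0.01   1.307]
```

View pics/w10.png

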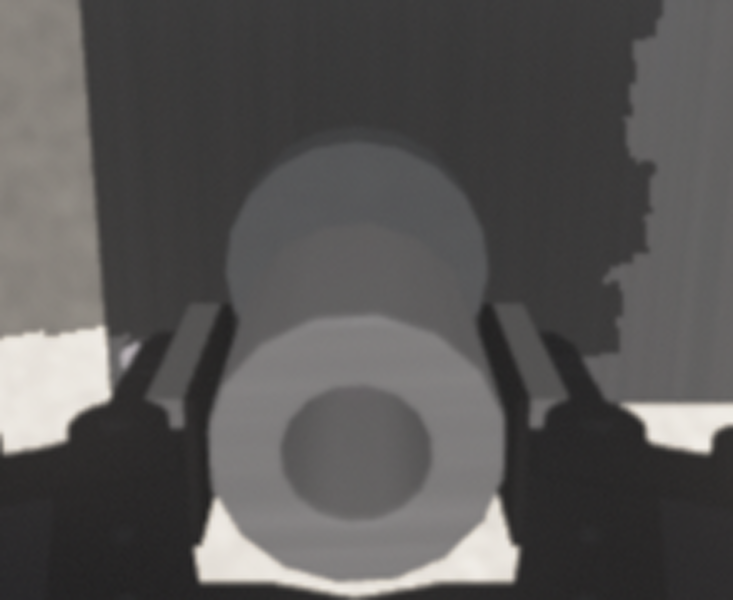

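It is aligned: the boss and sleeve are both centred at about column 357. The sleeve's underside is already 17 mm below the spigot tip and there is no side force.

>>> {"method": "carry_out", "body": {
  "commands": [
    {"x": 0, "y": 0, "z": 0.15, "ax": 0, "ay": 0, "az": 0},
    {"x": 0, "y": 0, "z": 0.15, "ax": 0, "ay": 0, "az": 0},
    {"x": 0, "y": 0, "z": 0.15, "ax": 0, "ay": 0, "az": 0},
    {"x": 0, "y": 0, "z": 0.15, "ax": 0, "ay": 0, "az": 0},
    {"x": 0, "y": 0, "z": 0.15, "ax": 0, "ay": 0, "az": 0},
    {"x": 0, "y": 0, "z": 0.15, "ax": 0, "ay": 0, "az": 0},
    {"x": 0, "y": 0, "z": 0.1, "ax": 0, "ay": 0, "az": 0},
    {"x": 0, "y": 0, "z": 0, "ax": 0, "ay": 0, "az": 0},
    {"x": 0, "y": 0, "z": 0, "ax": 0, "ay": 0, "az": 0},
    {"x": 0, "y": 0, "z": 0, "ax": 0, "ay": 0, "az": 0}
  ]
}}

```text
t: 13.57
tcp_pos: [0.5634, -0.062, 0.0467]
tcp_rot: [[0.194, 0.981, -0.0], [0.981, -0.194, -0.001], [-0.001, -0.0, -1.0]]
contact_force: [0.3, 0.0, -1.5]
grip_width: 0.0419
```

```bash
python3 - <<'E'
from h import *
o=st([.5632,-.0619,.042])
E
```

```text
t 13.5667 tcp [ 0.5634 -0.062   0.0467] F [ 0.3  0.  -1.5] M [-0.02  0.02 -0.03] w 0.0419
z [-2.e-04 -1.e-03 -1.e+00] yaw_y -11.19 levelturn units [-0.    0.01] q [-0.24  0.53 -0.3   0.73 -0.    1.53]
tool units to target [ 0.003 -0.007  0.19 ]
```

>>> {"method": "carry_out", "body": {
  "commands": [
    {"x": 0, "y": 0, "z": 0.1, "ax": 0, "ay": 0, "az": 0},
    {"x": 0, "y": 0, "z": 0.05, "ax": 0, "ay": 0, "az": 0},
    {"x": 0, "y": 0, "z": 0.05, "ax": 0, "ay": 0, "az": 0},
    {"x": 0, "y": 0, "z": 0, "ax": 0, "ay": 0, "az": 0},
    {"x": 0, "y": 0, "z": 0, "ax": 0, "ay": 0, "az": 0},
    {"x": 0, "y": 0, "z": 0, "ax": 0, "ay": 0, "az": 0},
    {"x": 0, "y": 0, "z": 0, "ax": 0, "ay": 0, "az": 0},
    {"x": 0, "y": 0, "z": 0, "ax": 0, "ay": 0, "az": 0},
    {"x": 0, "y": 0, "z": 0, "ax": 0, "ay": 0, "az": 0},
    {"x": 0, "y": 0, "z": 0, "ax": 0, "ay": 0, "az": 0}
  ]
}}

```text
t: 14.4
tcp_pos: [0.564, -0.0621, 0.042]
tcp_rot: [[0.194, 0.981, 0.001], [0.981, -0.194, -0.001], [-0.001, 0.001, -1.0]]
contact_force: [-0.7, -0.5, -1.0]
grip_width: 0.0419
```

```bash
python3 - <<'E'
from h import *
o=st([.5632,-.0619,.042])
E
```

```text
t 14.4 tcp [ 0.564  -0.0621  0.042 ] F [-0.7 -0.5 -1. ] M [ 0.04  0.01 -0.02] w 0.0419
z [ 0.0012 -0.0013 -1.    ] yaw_y -11.18 levelturn units [0.014 0.01 ] q [-0.24  0.54 -0.31  0.72 -0.    1.53]
tool units to target [ 0.003 -0.033  0.001]
```

>>> {"method": "carry_out", "body": {
  "commands": [
    {"x": 0, "y": 0, "z": 0, "ax": 0, "ay": 0, "az": 0},
    {"x": 0, "y": 0, "z": 0, "ax": 0, "ay": 0, "az": 0},
    {"x": 0, "y": 0, "z": 0, "ax": 0, "ay": 0, "az": 0},
    {"x": 0, "y": 0, "z": 0, "ax": 0, "ay": 0, "az": 0},
    {"x": 0, "y": 0, "z": 0, "ax": 0, "ay": 0, "az": 0},
    {"x": 0, "y": 0, "z": 0, "ax": 0, "ay": 0, "az": 0},
    {"x": 0, "y": 0, "z": 0, "ax": 0, "ay": 0, "az": 0},
    {"x": 0, "y": 0, "z": 0, "ax": 0, "ay": 0, "az": 0},
    {"x": 0, "y": 0, "z": 0, "ax": 0, "ay": 0, "az": 0},
    {"x": 0, "y": 0, "z": 0, "ax": 0, "ay": 0, "az": 0}
  ],
  "gripper": 1
}}

```text
t: 15.23
tcp_pos: [0.5646, -0.0623, 0.0425]
tcp_rot: [[0.194, 0.981, 0.002], [0.981, -0.194, -0.002], [-0.001, 0.003, -1.0]]
contact_force: [-0.5, 0.3, 0.8]
grip_width: 0.0854
```

>>> {"method": "carry_out", "body": {
  "commands": [
    {"x": 0, "y": 0, "z": -0.3, "ax": 0, "ay": 0, "az": 0},
    {"x": 0, "y": 0, "z": -0.6, "ax": 0, "ay": 0, "az": 0},
    {"x": 0, "y": 0, "z": -0.8, "ax": 0, "ay": 0, "az": 0},
    {"x": 0, "y": 0, "z": -0.8, "ax": 0, "ay": 0, "az": 0},
    {"x": 0, "y": 0, "z": -0.8, "ax": 0, "ay": 0, "az": 0},
    {"x": 0, "y": 0, "z": -0.8, "ax": 0, "ay": 0, "az": 0},
    {"x": 0, "y": 0, "z": -0.8, "ax": 0, "ay": 0, "az": 0},
    {"x": 0, "y": 0, "z": -0.4, "ax": 0, "ay": 0, "az": 0},
    {"x": 0, "y": 0, "z": 0, "ax": 0, "ay": 0, "az": 0},
    {"x": 0, "y": 0, "z": 0, "ax": 0, "ay": 0, "az": 0}
  ]
}}

```text
t: 16.07
tcp_pos: [0.5632, -0.0618, 0.1851]
tcp_rot: [[0.194, 0.981, 0.002], [0.981, -0.194, -0.002], [-0.001, 0.003, -1.0]]
contact_force: [0.1, 0.1, -0.5]
grip_width: 0.0851
```

```bash
python3 - <<'E'
from station import *
from h import *
o=st([.49,.118,.2])
s=snapshot("wrist"); f=s["frame"]; pickle.dump(s,open("w11.pkl","wb"));cv2.imwrite("pics/w11.png",cv2.resize(f[:,:,::-1],(800,600),interpolation=cv2.INTER_CUBIC))
s=snapshot("scene");f=s["frame"]; cv2.imwrite("pics/s11.png",cv2.resize(f[140:260,200:360,::-1],(800,600),interpolation=cv2.INTER_CUBIC))
E
```

```text
t 16.0667 tcp [ 0.5632 -0.0618  0.1851] F [ 0.1  0.1 -0.5] M [ 0.01  0.   -0.02] w 0.0851
z [ 0.0023 -0.0016 -1.    ] yaw_y -11.19 levelturn units [0.024 0.011] q [-0.24  0.4  -0.12  1.05 -0.    1.53]
tool units to target [ 6.485 -4.266 -0.612]
```

View pics/w11.png

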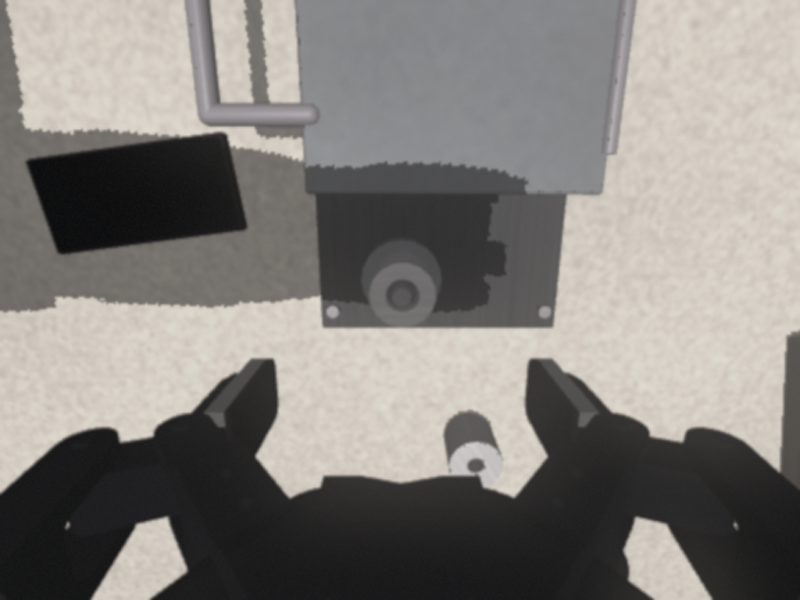

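View pics/s11.png

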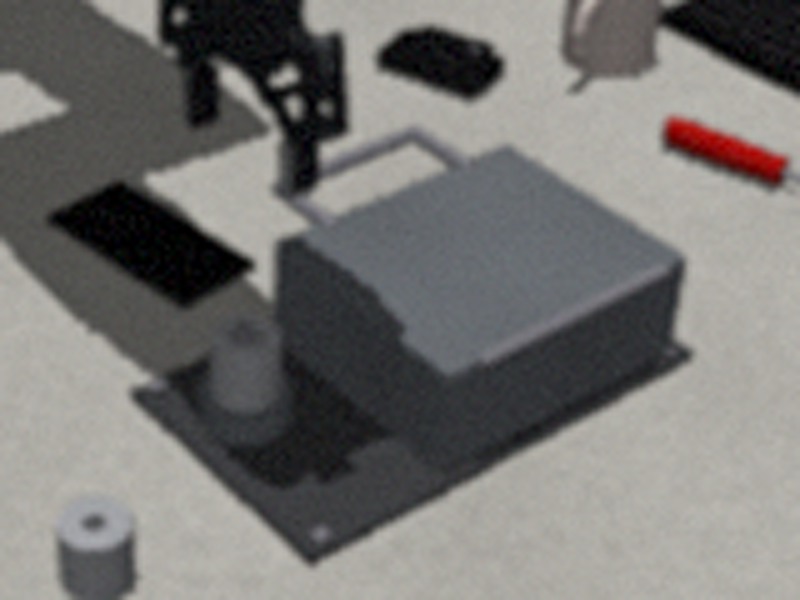

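The sleeve is down on the boss, with the spigot visible in its bore at about (402, 295), and it is released. Next is the pull bar. I'll use a part-open gripper so the finger passes between bar and cover.

>>> {"method": "carry_out", "body": {
  "commands": [
    {"x": 0.4, "y": -0.26, "z": 0, "ax": 0, "ay": 0, "az": 0},
    {"x": 0.7, "y": -0.45, "z": 0, "ax": 0, "ay": 0, "az": 0},
    {"x": 0.8, "y": -0.55, "z": 0, "ax": 0, "ay": 0, "az": 0},
    {"x": 0.8, "y": -0.55, "z": 0, "ax": 0, "ay": 0, "az": 0},
    {"x": 0.8, "y": -0.55, "z": 0, "ax": 0, "ay": 0, "az": 0},
    {"x": 0.8, "y": -0.55, "z": 0, "ax": 0, "ay": 0, "az": 0},
    {"x": 0.8, "y": -0.55, "z": 0, "ax": 0, "ay": 0, "az": 0},
    {"x": 0.7, "y": -0.4, "z": 0, "ax": 0, "ay": 0, "az": 0},
    {"x": 0.4, "y": -0.2, "z": 0, "ax": 0, "ay": 0, "az": 0},
    {"x": 0, "y": 0, "z": 0, "ax": 0, "ay": 0, "az": 0}
  ],
  "gripper": -0.1
}}

```text
t: 17.0
tcp_pos: [0.4793, 0.122, 0.1741]
tcp_rot: [[0.196, 0.98, -0.018], [0.981, -0.196, 0.001], [-0.003, -0.018, -1.0]]
contact_force: [-0.3, 0.3, 0.0]
grip_width: 0.0385
```

```bash
python3 - <<'E'
from station import *
from h import *
o=st([.4897,.1194,.064])
s=snapshot("wrist"); f=s["frame"]; pickle.dump(s,open("w12.pkl","wb"));cv2.imwrite("pics/w12.png",cv2.resize(f[:,:,::-1],(800,600),interpolation=cv2.INTER_CUBIC))
print([(round(d["conf"],2),(np.array(d["centre"])/.64).round(1)) for d in landmark_of("pull_bar",s)])
E
```

```text
t 17.0 tcp [0.4793 0.122  0.1741] F [-0.3  0.3  0. ] M [-0.04 -0.06  0.02] w 0.0385
z [-1.780e-02  9.000e-04 -9.998e-01] yaw_y -11.32 levelturn units [-0.168  0.025] q [ 0.1   0.29 -0.31  0.99  0.    1.87]
tool units to target [-0.009  0.506  4.395]
[(0.71, array([428. , 306.9]))]
```

View pics/w12.png

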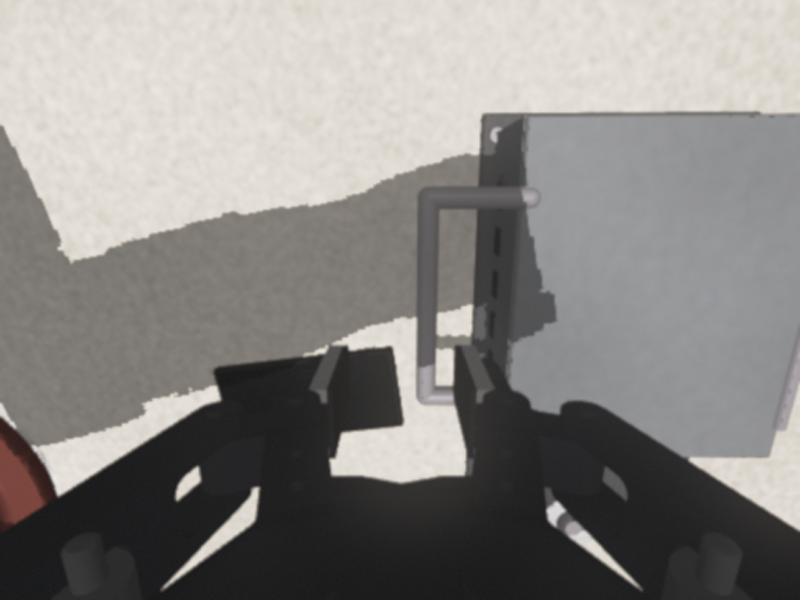

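```bash
python3 - <<'E'
from station import *
from h import *
s=pickle.load(open("w12.pkl","rb")); o=get_obs();R=o["tcp_rot"];t=o["tcp_pos"]
for uv in [(428,197),(427,396)]:
    P=ray(s,(uv[0]*.64-.2,uv[1]*.64-.2),.083); print(P,(P[:2]-t[:2])@np.array([[-R[1,1],R[0,1]],[R[0,1],R[1,1]]]).T/.025)
E
```

```text
[0.50284263 0.1783012  0.083     ] [2.4529757  0.42785275]
[0.48046547 0.05988098 0.083     ] [-2.36663446  0.48466217]
```

>>> {"method": "carry_out", "body": {
  "commands": [
    {"x": 0, "y": 0.2, "z": 0, "ax": -0.17, "ay": 0.02, "az": 0},
    {"x": 0, "y": 0.2, "z": 0, "ax": 0, "ay": 0, "az": 0},
    {"x": 0.04, "y": 0.06, "z": 0, "ax": 0, "ay": 0, "az": 0},
    {"x": 0, "y": 0, "z": 0, "ax": 0, "ay": 0, "az": 0},
    {"x": 0, "y": 0, "z": 0.3, "ax": 0, "ay": 0, "az": 0},
    {"x": 0, "y": 0, "z": 0.4, "ax": 0, "ay": 0, "az": 0},
    {"x": 0, "y": 0, "z": 0.4, "ax": 0, "ay": 0, "az": 0},
    {"x": 0, "y": 0, "z": 0.4, "ax": 0, "ay": 0, "az": 0},
    {"x": 0, "y": 0, "z": 0.3, "ax": 0, "ay": 0, "az": 0},
    {"x": 0, "y": 0, "z": 0, "ax": 0, "ay": 0, "az": 0}
  ]
}}

```text
t: 17.93
tcp_pos: [0.4938, 0.1146, 0.123]
tcp_rot: [[0.203, 0.979, 0.001], [0.979, -0.203, -0.003], [-0.002, 0.002, -1.0]]
contact_force: [-0.8, -0.5, 0.5]
grip_width: 0.0386
```

```bash
python3 - <<'E'
from station import *
from h import *
o=st([.4917,.1191,.064])
s=snapshot("wrist"); f=s["frame"]; pickle.dump(s,open("w13.pkl","wb"));cv2.imwrite("pics/w13.png",cv2.resize(f[:,:,::-1],(800,600),interpolation=cv2.INTER_CUBIC))
E
```

```text
t 17.9333 tcp [0.4938 0.1146 0.123 ] F [-0.8 -0.5  0.5] M [-0.    0.03 -0.04] w 0.0386
z [ 0.0013 -0.0025 -1.    ] yaw_y -11.72 levelturn units [0.017 0.021] q [ 0.09  0.35 -0.38  0.84 -0.    1.86]
tool units to target [ 0.165 -0.124  2.36 ]
```

View pics/w13.png

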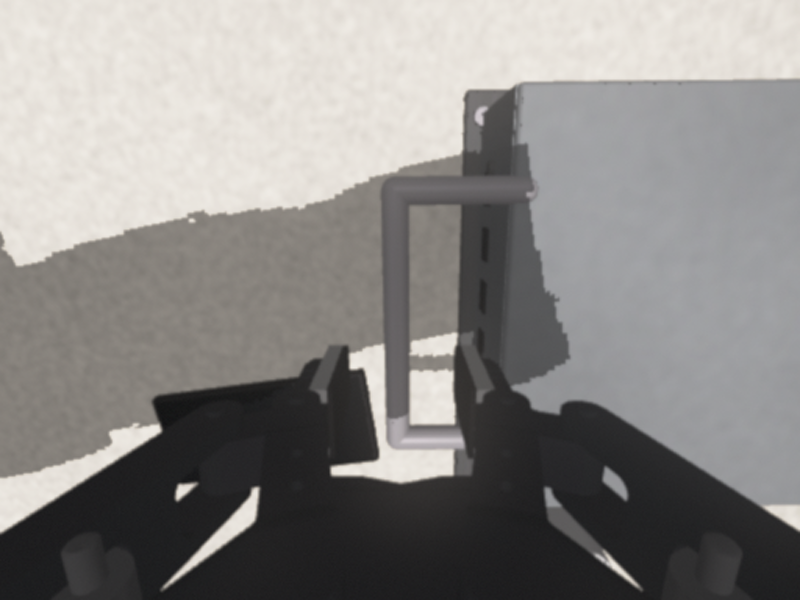

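The bar is centred between the pads, at column 397 against a finger midpoint of 400. Descending.

>>> {"method": "carry_out", "body": {
  "commands": [
    {"x": 0.15, "y": -0.08, "z": 0.2, "ax": 0.02, "ay": 0.02, "az": -0.1},
    {"x": 0, "y": 0, "z": 0.3, "ax": 0, "ay": 0, "az": 0},
    {"x": 0, "y": 0, "z": 0.3, "ax": 0, "ay": 0, "az": 0},
    {"x": 0, "y": 0, "z": 0.3, "ax": 0, "ay": 0, "az": 0},
    {"x": 0, "y": 0, "z": 0.3, "ax": 0, "ay": 0, "az": 0},
    {"x": 0, "y": 0, "z": 0.3, "ax": 0, "ay": 0, "az": 0},
    {"x": 0, "y": 0, "z": 0.3, "ax": 0, "ay": 0, "az": 0},
    {"x": 0, "y": 0, "z": 0.2, "ax": 0, "ay": 0, "az": 0},
    {"x": 0, "y": 0, "z": 0, "ax": 0, "ay": 0, "az": 0},
    {"x": 0, "y": 0, "z": 0, "ax": 0, "ay": 0, "az": 0}
  ]
}}

```text
t: 18.82
tcp_pos: [0.4929, 0.1193, 0.0628]
tcp_rot: [[0.192, 0.981, 0.0], [0.981, -0.192, 0.0], [0.0, 0.0, -1.0]]
contact_force: [-0.2, 0.3, -0.3]
grip_width: 0.0385
```

```bash
python3 - <<'E'
from station import *
from h import *
o=st([.4917,.1191,.064])
s=snapshot("wrist"); f=s["frame"]; pickle.dump(s,open("w14.pkl","wb"));cv2.imwrite("pics/w14.png",cv2.resize(f[:,:,::-1],(800,600),interpolation=cv2.INTER_CUBIC))
E
```

```text
t 18.8167 tcp [0.4929 0.1193 0.0628] F [-0.2  0.3 -0.3] M [-0.01  0.05 -0.05] w 0.0385
z [ 2.e-04  4.e-04 -1.e+00] yaw_y -11.05 levelturn units [ 0.002 -0.004] q [ 0.09  0.42 -0.45  0.7   0.    1.86]
tool units to target [-0.016 -0.047 -0.048]
```

View pics/w14.png

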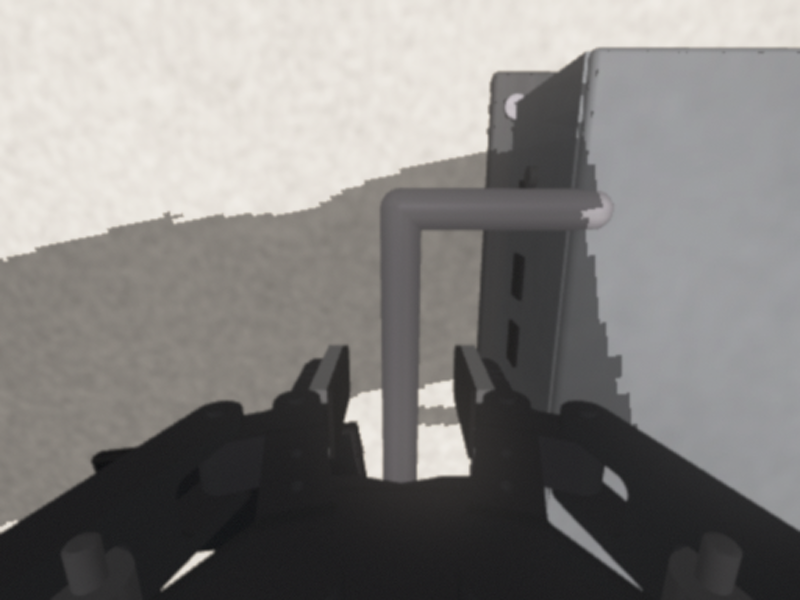

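The bar is midway between the pads (column about 400). Closing.

>>> {"method": "carry_out", "body": {
  "commands": [
    {"x": 0, "y": 0, "z": 0, "ax": 0, "ay": 0, "az": 0},
    {"x": 0, "y": 0, "z": 0, "ax": 0, "ay": 0, "az": 0},
    {"x": 0, "y": 0, "z": 0, "ax": 0, "ay": 0, "az": 0},
    {"x": 0, "y": 0, "z": 0, "ax": 0, "ay": 0, "az": 0},
    {"x": 0, "y": 0, "z": 0, "ax": 0, "ay": 0, "az": 0},
    {"x": 0, "y": 0, "z": 0, "ax": 0, "ay": 0, "az": 0},
    {"x": 0, "y": 0, "z": 0, "ax": 0, "ay": 0, "az": 0},
    {"x": 0, "y": 0, "z": 0, "ax": 0, "ay": 0, "az": 0},
    {"x": 0, "y": 0, "z": 0, "ax": 0, "ay": 0, "az": 0},
    {"x": 0, "y": 0, "z": 0, "ax": 0, "ay": 0, "az": 0}
  ],
  "gripper": -1
}}

```text
t: 19.7
tcp_pos: [0.4925, 0.1194, 0.0637]
tcp_rot: [[0.192, 0.981, -0.0], [0.981, -0.192, 0.001], [0.001, -0.0, -1.0]]
contact_force: [-0.5, 0.6, -2.0]
grip_width: 0.0102
```

```bash
python3 - <<'E'
from h import *
o=st()
# arc plan: bar (grasp) along circle R=.22 from angle 0 to 60, tool frame y=hub x, z down
th=np.radians(np.arange(0,61,3)); y=.22*(1-np.cos(th)); z=.22*np.sin(th)
print(np.c_[np.degrees(th[1:]),np.diff(y)/.025,-np.diff(z)/.025].round(2))
print(o["tcp_pos"]+o["tcp_rot"]@[0,.11,-.1905])
E
```

```text
t 19.7 tcp [0.4925 0.1194 0.0637] F [-0.5  0.6 -2. ] M [ 0.02  0.08 -0.01] w 0.0102
z [-0.e+00  7.e-04 -1.e+00] yaw_y -11.05 levelturn units [-0.002 -0.007] q [ 0.09  0.42 -0.45  0.7   0.    1.86]
[[ 3.0e+00  1.0e-02 -4.6e-01]
 [ 6.0e+00  4.0e-02 -4.6e-01]
 [ 9.0e+00  6.0e-02 -4.6e-01]
 [ 1.2e+01  8.0e-02 -4.5e-01]
 [ 1.5e+01  1.1e-01 -4.5e-01]
 [ 1.8e+01  1.3e-01 -4.4e-01]
 [ 2.1e+01  1.5e-01 -4.3e-01]
 [ 2.4e+01  1.8e-01 -4.3e-01]
 [ 2.7e+01  2.0e-01 -4.2e-01]
 [ 3.0e+01  2.2e-01 -4.0e-01]
 [ 3.3e+01  2.4e-01 -3.9e-01]
 [ 3.6e+01  2.6e-01 -3.8e-01]
 [ 3.9e+01  2.8e-01 -3.7e-01]
 [ 4.2e+01  3.0e-01 -3.5e-01]
 [ 4.5e+01  3.2e-01 -3.3e-01]
 [ 4.8e+01  3.3e-01 -3.2e-01]
 [ 5.1e+01  3.5e-01 -3.0e-01]
 [ 5.4e+01  3.7e-01 -2.8e-01]
 [ 5.7e+01  3.8e-01 -2.6e-01]
 [ 6.0e+01  3.9e-01 -2.4e-01]]
[0.60047325 0.09819857 0.25413977]
```

>>> {"method": "carry_out", "body": {
  "commands": [
    {"x": 0, "y": 0, "z": -0.2, "ax": 0, "ay": 0, "az": 0},
    {"x": 0, "y": 0.01, "z": -0.3, "ax": 0, "ay": 0, "az": 0},
    {"x": 0, "y": 0.02, "z": -0.3, "ax": 0, "ay": 0, "az": 0},
    {"x": 0, "y": 0.03, "z": -0.3, "ax": 0, "ay": 0, "az": 0},
    {"x": 0, "y": 0.04, "z": -0.3, "ax": 0, "ay": 0, "az": 0},
    {"x": 0, "y": 0.05, "z": -0.3, "ax": 0, "ay": 0, "az": 0},
    {"x": 0, "y": 0.07, "z": -0.3, "ax": 0, "ay": 0, "az": 0},
    {"x": 0, "y": 0.05, "z": -0.2, "ax": 0, "ay": 0, "az": 0},
    {"x": 0, "y": 0.03, "z": -0.1, "ax": 0, "ay": 0, "az": 0},
    {"x": 0, "y": 0, "z": 0, "ax": 0, "ay": 0, "az": 0}
  ]
}}

```text
t: 20.53
tcp_pos: [0.5017, 0.1176, 0.1287]
tcp_rot: [[0.192, 0.981, 0.003], [0.981, -0.192, 0.001], [0.001, 0.002, -1.0]]
contact_force: [0.8, -0.4, -3.4]
grip_width: 0.0102
```

```bash
cat > arc.py <<'E'
from h import *
o=st()
t0=np.array([.4925,.1194,.0637]); h=np.array([.981,-.192,0]); 
hin=t0+.22*h; d=o["tcp_pos"]-hin; a=-d@h; z=d[2]; print("angle",np.degrees(np.arctan2(z,a)),"radius",np.hypot(a,z),"lat mm",d@[.192,.981,0]*1e3)
th=np.arctan2(z,a)
for deg in (15,30,40,50,57,60):
    T=np.radians(deg); g=hin-.22*np.cos(T)*h+[0,0,.22*np.sin(T)]; print(deg,(o["tcp_rot"].T@(g-o["tcp_pos"])/.025).round(3))
E
python3 arc.py
```

```text
t 20.5333 tcp [0.5017 0.1176 0.1287] F [ 0.8 -0.4 -3.4] M [ 0.07  0.05 -0.1 ] w 0.0102
z [ 2.5e-03  7.0e-04 -1.0e+00] yaw_y -11.06 levelturn units [ 0.023 -0.011] q [ 0.09  0.35 -0.35  0.86  0.    1.85]
angle 17.16152329845873 radius 0.22024800973028816 lat mm 0.009655454543466653
15 [-0.001 -0.077  0.322]
30 [ 0.002  0.807 -1.799]
40 [ 3.000e-03  1.690e+00 -3.053e+00]
50 [ 4.000e-03  2.776e+00 -4.135e+00]
57 [ 0.005  3.641 -4.772]
60 [ 5.000e-03  4.034e+00 -5.012e+00]
```

>>> {"method": "carry_out", "body": {
  "commands": [
    {"x": 0, "y": 0.08, "z": -0.2, "ax": 0, "ay": 0, "az": 0},
    {"x": 0, "y": 0.13, "z": -0.32, "ax": 0, "ay": 0, "az": 0},
    {"x": 0, "y": 0.17, "z": -0.38, "ax": 0, "ay": 0, "az": 0},
    {"x": 0, "y": 0.19, "z": -0.38, "ax": 0, "ay": 0, "az": 0},
    {"x": 0, "y": 0.22, "z": -0.38, "ax": 0, "ay": 0, "az": 0},
    {"x": 0, "y": 0.24, "z": -0.38, "ax": 0, "ay": 0, "az": 0},
    {"x": 0, "y": 0.26, "z": -0.36, "ax": 0, "ay": 0, "az": 0},
    {"x": 0, "y": 0.21, "z": -0.28, "ax": 0, "ay": 0, "az": 0},
    {"x": 0, "y": 0.1, "z": -0.13, "ax": 0, "ay": 0, "az": 0},
    {"x": 0, "y": 0, "z": 0, "ax": 0, "ay": 0, "az": 0}
  ]
}}

```text
t: 21.37
tcp_pos: [0.5382, 0.1103, 0.2026]
tcp_rot: [[0.191, 0.982, -0.01], [0.982, -0.191, 0.003], [0.001, -0.01, -1.0]]
contact_force: [0.6, 0.4, -5.9]
grip_width: 0.0101
```

```bash
python3 arc.py
```

```text
t 21.3667 tcp [0.5382 0.1103 0.2026] F [ 0.6  0.4 -5.9] M [ 0.17  0.2  -0.05] w 0.0101
z [-0.01    0.0028 -0.9999] yaw_y -11.0 levelturn units [-0.099 -0.008] q [ 0.07  0.36 -0.13  1.09  0.    1.83]
angle 38.71764194039364 radius 0.22210444096500895 lat mm -0.14458032996583417
15 [ 0.005 -1.528  3.295]
30 [ 0.006 -0.672  1.164]
40 [ 0.006  0.195 -0.102]
50 [ 0.005  1.268 -1.198]
57 [ 0.005  2.124 -1.846]
60 [ 0.004  2.515 -2.09 ]
```

>>> {"method": "carry_out", "body": {
  "commands": [
    {"x": 0, "y": 0.16, "z": -0.12, "ax": -0.05, "ay": 0, "az": 0},
    {"x": 0, "y": 0.25, "z": -0.23, "ax": -0.05, "ay": 0, "az": 0},
    {"x": 0, "y": 0.27, "z": -0.26, "ax": 0, "ay": 0, "az": 0},
    {"x": 0, "y": 0.29, "z": -0.26, "ax": 0, "ay": 0, "az": 0},
    {"x": 0, "y": 0.3, "z": -0.26, "ax": 0, "ay": 0, "az": 0},
    {"x": 0, "y": 0.3, "z": -0.25, "ax": 0, "ay": 0, "az": 0},
    {"x": 0, "y": 0.2, "z": -0.15, "ax": 0, "ay": 0, "az": 0},
    {"x": 0, "y": 0.1, "z": -0.07, "ax": 0, "ay": 0, "az": 0},
    {"x": 0, "y": 0, "z": 0, "ax": 0, "ay": 0, "az": 0},
    {"x": 0, "y": 0, "z": 0, "ax": 0, "ay": 0, "az": 0}
  ]
}}

```text
t: 22.2
tcp_pos: [0.5737, 0.1033, 0.2405]
tcp_rot: [[0.188, 0.982, -0.023], [0.982, -0.188, 0.004], [-0.001, -0.023, -1.0]]
contact_force: [-3.5, 1.2, -1.1]
grip_width: 0.0101
```

```bash
python3 arc.py
```

```text
t 22.2 tcp [0.5737 0.1033 0.2405] F [-3.5  1.2 -1.1] M [ 0.26  0.96 -0.05] w 0.0101
z [-0.023   0.0036 -0.9997] yaw_y -10.85 levelturn units [-0.222  0.007] q [0.05 0.42 0.06 1.23 0.   1.81]
angle 52.22453968710277 radius 0.22373559760066195 lat mm -0.20996538018305497
15 [ 0.024 -2.9    4.865]
30 [ 0.019 -2.071  2.723]
40 [ 0.014 -1.221  1.446]
50 [ 0.009 -0.162  0.336]
57 [ 0.005  0.686 -0.323]
60 [ 0.004  1.073 -0.572]
```

>>> {"method": "carry_out", "body": {
  "commands": [
    {"x": 0, "y": 0.1, "z": -0.03, "ax": -0.1, "ay": 0, "az": 0},
    {"x": 0, "y": 0.16, "z": -0.08, "ax": -0.1, "ay": 0, "az": 0},
    {"x": 0, "y": 0.18, "z": -0.1, "ax": 0, "ay": 0, "az": 0},
    {"x": 0, "y": 0.18, "z": -0.1, "ax": 0, "ay": 0, "az": 0},
    {"x": 0, "y": 0.18, "z": -0.1, "ax": 0, "ay": 0, "az": 0},
    {"x": 0, "y": 0.15, "z": -0.08, "ax": 0, "ay": 0, "az": 0},
    {"x": 0, "y": 0.1, "z": -0.05, "ax": 0, "ay": 0, "az": 0},
    {"x": 0, "y": 0, "z": 0, "ax": 0, "ay": 0, "az": 0},
    {"x": 0, "y": 0, "z": 0, "ax": 0, "ay": 0, "az": 0},
    {"x": 0, "y": 0, "z": 0, "ax": 0, "ay": 0, "az": 0}
  ]
}}

```text
t: 23.03
tcp_pos: [0.5917, 0.0997, 0.2543]
tcp_rot: [[0.186, 0.982, -0.012], [0.982, -0.186, -0.0], [-0.002, -0.012, -1.0]]
contact_force: [-3.1, 0.6, 0.7]
grip_width: 0.0096
```

```bash
python3 arc.py; python3 - <<'E'
from station import *
from h import *
for n in ["wrist","scene","top"]:
    s=snapshot(n); f=s["frame"]; pickle.dump(s,open(n+"20.pkl","wb"))
    if n!="wrist": f=f[110:290,190:430] if n=="scene" else f[100:280,180:420]
    cv2.imwrite(f"pics/{n}20.png",cv2.resize(f[:,:,::-1],(800,600),interpolation=cv2.INTER_CUBIC))
E
python3 arc.py | tail -8
```

```text
t 23.0333 tcp [0.5917 0.0997 0.2543] F [-3.1  0.6  0.7] M [ 0.19  0.8  -0.1 ] w 0.0096
z [-0.0118 -0.     -0.9999] yaw_y -10.74 levelturn units [-0.111  0.021] q [0.04 0.44 0.12 1.27 0.   1.8 ]
angle 58.07905222110807 radius 0.2245112799265579 lat mm -0.29534755195255175
15 [ 0.046 -3.684  5.388]
30 [ 0.036 -2.83   3.255]
40 [ 0.028 -1.965  1.989]
50 [ 0.019 -0.894  0.892]
57 [ 0.013 -0.038  0.243]
60 [ 0.01   0.352 -0.003]
z [-0.0119 -0.     -0.9999] yaw_y -10.74 levelturn units [-0.112  0.021] q [0.04 0.44 0.12 1.27 0.   1.8 ]
angle 58.082705855657714 radius 0.2245470337953062 lat mm -0.2952196682676417
15 [ 0.046 -3.683  5.39 ]
30 [ 0.036 -2.83   3.257]
40 [ 0.028 -1.965  1.99 ]
50 [ 0.019 -0.893  0.893]
57 [ 0.013 -0.038  0.244]
60 [ 0.01   0.352 -0.001]
```

View pics/scene20.png

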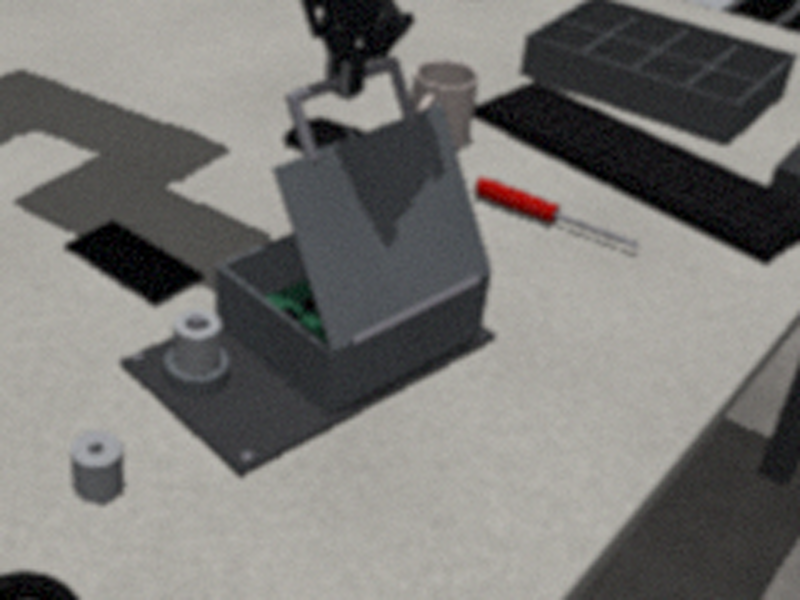

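View pics/wrist20.png

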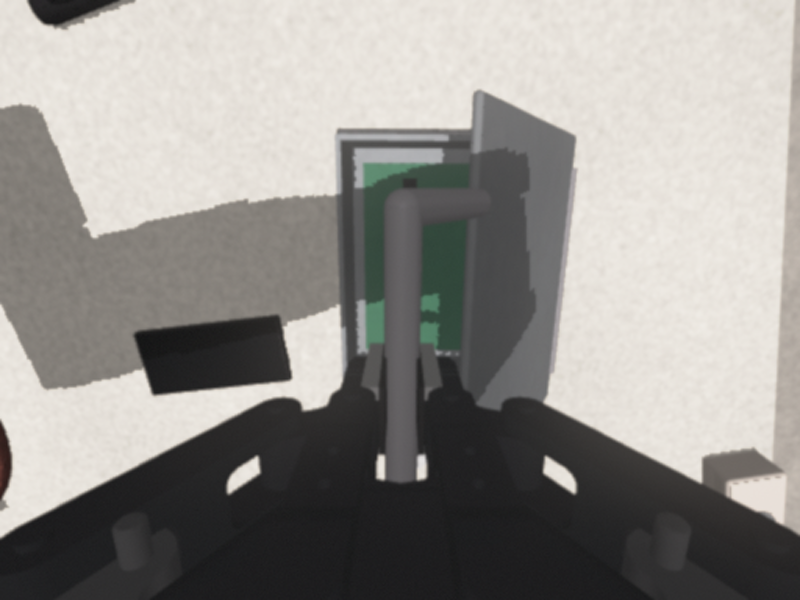

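The scene view shows the cover held up by its bar, with bar ends at (292, 98) and (397, 63) in the crop and the sleeve on its boss. I'll check the cover angle from the image, independently of the arm's pose.

```bash
python3 - <<'E'
from h import *
from scipy.optimize import least_squares
S=pickle.load(open("scene20.pkl","rb"))
c=lambda a,b:np.array([190+a/3.3333-.35,110+b/3.3333-.35])
obs=[((-.22,-.06,0),c(293,100)),((-.22,.06,0),c(396,66)),((-.17,-.102,.0025),c(277,170)),((-.17,.102,.0025),c(438,110))]
hub=[.6281,.0905,-.1897]
def X(hub,P,th):
    P=np.array(P); q=np.c_[P[:,0]*np.cos(th)+P[:,2]*np.sin(th)+.085,P[:,1],-P[:,0]*np.sin(th)+P[:,2]*np.cos(th)+.083]
    cc,s=np.cos(hub[2]),np.sin(hub[2]); return np.c_[hub[0]+cc*q[:,0]-s*q[:,1],hub[1]+s*q[:,0]+cc*q[:,1],q[:,2]]
f=lambda p:(proj(S,X([p[1],p[2],hub[2]],[a for a,_ in obs],p[0]))-np.array([b for _,b in obs])).ravel()
for free in (0,1):
    if free: q=least_squares(f,[1,hub[0],hub[1]]); p=q.x
    else:
        q=least_squares(lambda t:f([t[0],hub[0],hub[1]]),[1.]); p=[q.x[0],hub[0],hub[1]]
    print(np.degrees(p[0]),p,f(p).reshape(-1,2).round(1).tolist())
W=pickle.load(open("wrist20.pkl","rb"))
hw=[.6235,.095,-.185]
for th in (55,57,58,60,62,64): print(th,(proj(W,X(hw,[(-.22,.06,0),(-.17,.06,0),(-.17,.102,.0025)],np.radians(th)))/.64).round(0).tolist())
E
```

```text
57.266725742149895 [np.float64(0.9994929160371089), 0.6281, 0.0905] [[-0.3, -0.5], [-1.2, -1.1], [-0.8, -0.8], [1.2, -2.5]]
57.444560512390204 [1.00259672 0.63271348 0.0850576 ] [[-0.1, 0.6], [-0.8, -0.1], [-0.7, 0.5], [1.6, -1.4]]
55 [[374.0, 201.0], [452.0, 197.0], [461.0, 83.0]]
57 [[394.0, 202.0], [465.0, 197.0], [475.0, 81.0]]
58 [[404.0, 202.0], [472.0, 197.0], [483.0, 80.0]]
60 [[427.0, 202.0], [486.0, 198.0], [499.0, 78.0]]
62 [[452.0, 203.0], [501.0, 198.0], [515.0, 76.0]]
64 [[478.0, 203.0], [517.0, 198.0], [533.0, 73.0]]
```

Image and arm geometry agree on 57–58°. A small nudge will bring it to 60°.

>>> {"method": "carry_out", "body": {
  "commands": [
    {"x": 0, "y": 0.1, "z": -0.05, "ax": -0.05, "ay": 0, "az": 0},
    {"x": 0, "y": 0.1, "z": -0.05, "ax": -0.05, "ay": 0, "az": 0},
    {"x": 0, "y": 0.1, "z": -0.05, "ax": 0, "ay": 0, "az": 0},
    {"x": 0, "y": 0, "z": 0, "ax": 0, "ay": 0, "az": 0},
    {"x": 0, "y": 0, "z": 0, "ax": 0, "ay": 0, "az": 0},
    {"x": 0, "y": 0, "z": 0, "ax": 0, "ay": 0, "az": 0},
    {"x": 0, "y": 0, "z": 0, "ax": 0, "ay": 0, "az": 0},
    {"x": 0, "y": 0, "z": 0, "ax": 0, "ay": 0, "az": 0},
    {"x": 0, "y": 0, "z": 0, "ax": 0, "ay": 0, "az": 0},
    {"x": 0, "y": 0, "z": 0, "ax": 0, "ay": 0, "az": 0}
  ]
}}

```text
t: 24.02
tcp_pos: [0.597, 0.0986, 0.2576]
tcp_rot: [[0.186, 0.983, -0.006], [0.983, -0.186, -0.002], [-0.003, -0.005, -1.0]]
contact_force: [-4.1, 0.4, 1.3]
grip_width: 0.0098
```

>>> {"method": "carry_out", "body": {
  "commands": [
    {"x": 0, "y": 0, "z": 0, "ax": 0, "ay": 0, "az": 0},
    {"x": 0, "y": 0, "z": 0, "ax": 0, "ay": 0, "az": 0},
    {"x": 0, "y": 0, "z": 0, "ax": 0, "ay": 0, "az": 0},
    {"x": 0, "y": 0, "z": 0, "ax": 0, "ay": 0, "az": 0},
    {"x": 0, "y": 0, "z": 0, "ax": 0, "ay": 0, "az": 0},
    {"x": 0, "y": 0, "z": 0, "ax": 0, "ay": 0, "az": 0},
    {"x": 0, "y": 0, "z": 0, "ax": 0, "ay": 0, "az": 0},
    {"x": 0, "y": 0, "z": 0, "ax": 0, "ay": 0, "az": 0},
    {"x": 0, "y": 0, "z": 0, "ax": 0, "ay": 0, "az": 0},
    {"x": 0, "y": 0, "z": 0, "ax": 0, "ay": 0, "az": 0}
  ]
}}

```text
t: 24.85
tcp_pos: [0.597, 0.0986, 0.2576]
tcp_rot: [[0.186, 0.983, -0.006], [0.983, -0.186, -0.002], [-0.003, -0.005, -1.0]]
contact_force: [-5.1, 0.1, 1.1]
grip_width: 0.0094
```

```bash
python3 arc.py; python3 - <<'E'
from station import *
from h import *
for n in ["wrist","scene"]:
    s=snapshot(n); f=s["frame"]; pickle.dump(s,open(n+"21.pkl","wb"))
    if n!="wrist": f=f[110:290,190:430]
    cv2.imwrite(f"pics/{n}21.png",cv2.resize(f[:,:,::-1],(800,600),interpolation=cv2.INTER_CUBIC))
E
python3 arc.py | head -3
```

```text
t 24.85 tcp [0.597  0.0986 0.2576] F [-5.1  0.1  1.1] M [ 0.21  1.22 -0.11] w 0.0094
z [-0.0056 -0.0016 -1.    ] yaw_y -10.71 levelturn units [-0.05   0.025] q [ 0.04  0.44  0.14  1.27 -0.    1.8 ]
angle 59.70275935966836 radius 0.2245881829670426 lat mm -0.3073432963314867
15 [ 0.052 -3.934  5.499]
30 [ 0.041 -3.067  3.373]
40 [ 0.032 -2.194  2.111]
50 [ 0.022 -1.115  1.021]
57 [ 0.015 -0.255  0.378]
60 [0.012 0.136 0.135]
t 24.95 tcp [0.597  0.0986 0.2576] F [-4.3  0.8  1.2] M [ 0.22  1.17 -0.11] w 0.0096
z [-0.0057 -0.0016 -1.    ] yaw_y -10.72 levelturn units [-0.05   0.025] q [ 0.04  0.44  0.14  1.27 -0.    1.8 ]
angle 59.699934993569656 radius 0.22457829732851448 lat mm -0.3396832994512939
```

View pics/scene21.png

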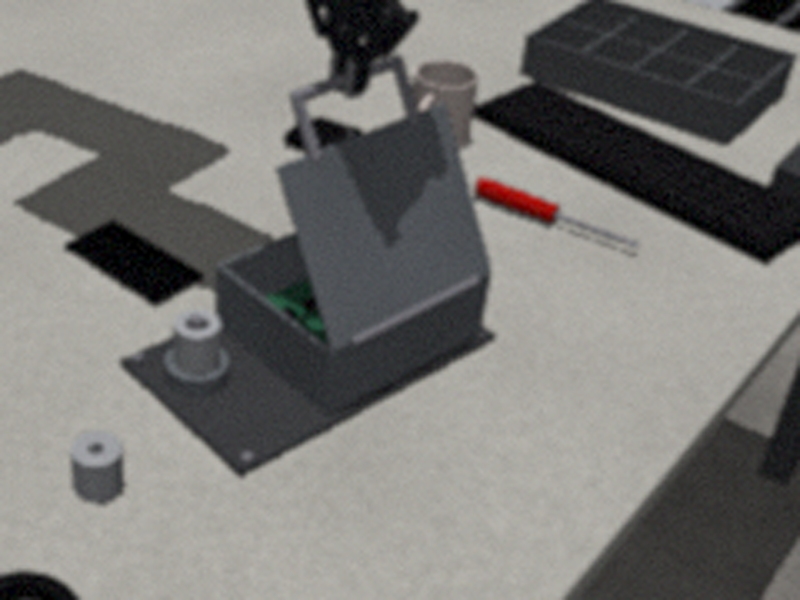

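View pics/wrist21.png

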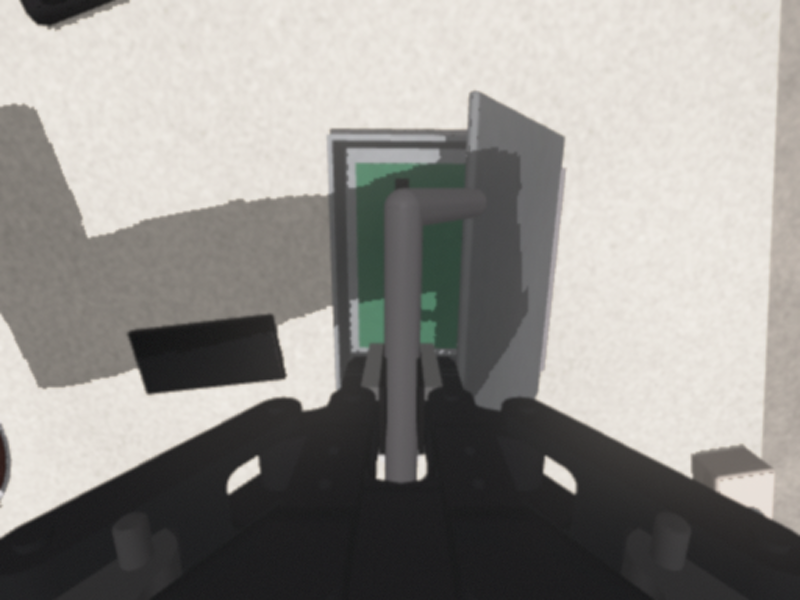

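The bar is steady at about 59–60° and still gripped, and the sleeve is seated. I'm handing it in.

```bash
python3 - <<'E'
from station import *
from h import *
s=snapshot("top"); pickle.dump(s,open("top22.pkl","wb")); a=pickle.load(open("top0.pkl","rb"))["frame"]
cv2.imwrite("pics/top22.png",cv2.resize(s["frame"][120:290,120:430,::-1],(800,439),interpolation=cv2.INTER_CUBIC))
o=get_obs(); print(o["t"],o["tcp_pos"],o["contact_force"],o["grip_width"])
print(finish_job())
E
```

```text
25.0 [0.59701742 0.09863077 0.25762176] [-4.44815617  0.91958876  2.64639077] 0.009856957843764119
the job is handed in; nothing more can be done
None
```

View pics/top22.png

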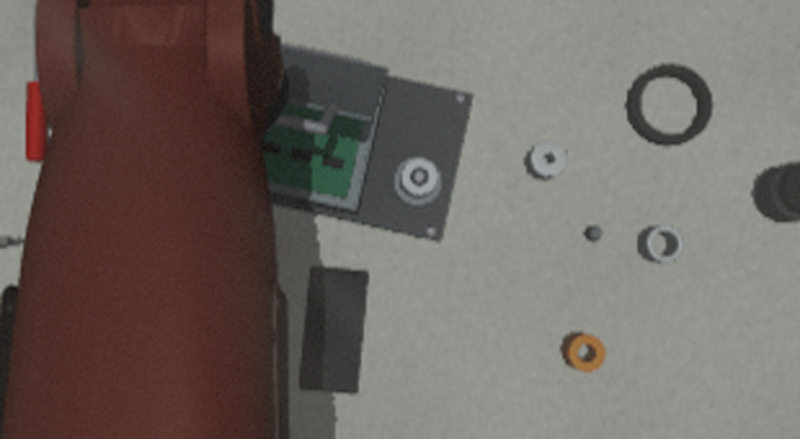

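The 21 mm sleeve is down on the boss over the spigot and released. The arm is holding the cover open by its pull bar at about 60°. I handed the job in at 25.0 s; no verdict is reported.

**Sleeve:** The final top view shows the spigot inside the bore, at (419, 178) in the crop. The sleeve went down with no notable side force.

**Cover angle:** The arm's position puts it at 59.7°. An independent fit to the scene picture before the last nudge gave 57.3–57.4°, where the arm's position gave 58.1°. I did not repeat that fit afterwards, so the true angle may be nearer 59°.

**Hold:** The arm kept the same position through the last second before hand-in, with about 5 N at the wrist and the gripper opening at about 10 mm on the bar. The bar seems to have shifted about 4 mm along the pads on the way up, because the arc radius read 224.5 mm instead of 220.

**Other objects:** In the last top view the other sleeves, marker, tape roll, phone and orange look-alike look unmoved by eye. The mouse, mug and screwdriver are partly hidden by the arm there, but look unmoved in the last scene picture. The jar shows only at the edge of the last top view; the arm did not go near it.

**Camera disagreement:** The top and scene cameras disagreed by about 8 mm in x, so I aligned everything with close wrist-camera views.

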